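# Weigh out pasta nests and tip them into the pot

## Robot

A 6-joint arm with a two-finger parallel gripper is mounted at the origin on the work surface. World frame = base frame: x ahead of the robot, y to its left, z up, the work surface at z = 0. Lengths are in m, angles in degrees, forces in N, time in s.
With the tool pointing down it reaches from about 0.4 to 0.825 m from the base axis. Payload 7 kg.
Tool frame: the origin (TCP) lies between the finger pads; the fingertips stand 19 mm ahead of it and the grasp point (between the pads) is the TCP (r.finger_overhang is the distance from the TCP to the fingertips, in m); z points along the fingers, y is the direction in which the jaws open and shut (so a half turn about z gives the same grasp; the last joint's range is limited). The gripper opens to 88 mm and grips with 3 to 60 N. Pads are 19 mm wide; open, the fingers measure 130 mm over their backs; the gripper's body (78 mm by 193 mm) begins 47 mm behind the grasp point.
Start: joints at [-52.133, 20.546, 0.682, 0, -70.136, -16.507], TCP at [0.246, -0.629, 0.246] pointing down, gripper open.
Joint ranges: [-176.03, 176.03], [-82.01, 121.73], [-58.28, 71.71], [-173.87, 95.51], [-174.79, -0.11], [-173.66, 173.66]. Speed limits (degrees/s): [136.94, 136.94, 172.46, 180, 180, 180].

## Interface

Orientations are given as [roll, pitch, yaw] about the fixed x, y, z axes, in that order (R = Rz(yaw) Ry(pitch) Rx(roll)).
In Python, from plant import r, optics gives the robot as it stands. The module is installed in compiled form; this text tells all that it offers.
- The arm moves only by the tool step_arm, never from a script. Its argument "increments" is a list of rows, each an object of numbers: "tx", "ty", "tz": the shift along the world's x, y, z in mm; "ax", "ay", "az": the turn, a rotation vector about the world's x, y, z in degrees; "claw": the gripper command: -1 is shut, 1 is fully open, values between are in proportion. In form: [{"tx": .., "ty": .., "tz": .., "ax": .., "ay": .., "az": .., "claw": ..}, ...]. A call has 1 to 12 rows; each row shifts and turns the commanded pose from where the row before left it; what a row does not reach is not made up. A row lasts 1/10 s, in which the tool goes at most 50 mm and 8.59 degrees, less where a joint would pass 70% of its speed; a pose out of reach is approached as far as the arm can. A call with a gripper value outside its range is refused whole. The fingers move at their own pace and stop on an object; "newtons" is the grip in N (left out, the last holds). Time passes only in rows, so rows that do not move let the fingers close. It gives the time, the measured TCP pose, the force and the opening at its end, in the units of the state.
- r.get_state(): the state, without advancing time (a new reading comes with each control period).
- optics.capture(name): name is "side" or "top"; returns a dict with "image" (420x560x3 uint8, blue, green, red), "depth" (420x560 float32, m along the optical axis (not along the pixel's ray), 0 where there is no reading), "fx", "fy", "cx", "cy" (pixels), "R" (3x3) and "t" (3): a world point X has camera coordinates R X + t. Camera axes: x right, y down, z forward; pixel columns grow to the right and rows downward; lengths in m; the calibration is good to about 2 mm. A picture is of the moment at which its call begins.
- r.close_job(): hands the job in, once; it reports no verdict.
The state is a dict: "time_s": time; "joints": joint angles; "qd": joint speeds; "joint_torque": joint torques, N m; "tcp_pos": TCP position; "eef_rot": TCP orientation; "contact_force": force on the tool from outside, world axes, zero at the start; "moment": the same for the moment, N m; "gripper_width": finger opening in m.
Only numpy, scipy, OpenCV 4.12 (cv2) and the standard library are available. Lean on these libraries where they do the work, as an engineer would, in place of code of your own. Each camera call takes 0.05 s, during which the arm holds its last target. There are 200 camera calls.

## Task

Weigh out the pasta: set the scoop level in the middle of the kitchen scale's pan, let go of it, and put every pasta nest into it there. Then carry the loaded scoop level to the pot on the hob, tip it mouth down to about 50 degrees over the pot, holding it there until all the nests have slid in, and set the empty scoop back level in the middle of the scale's pan. Leave the pot where it stands and do not disturb the other things on the counter.

Things in the scene. Friction and masses are not known exactly. Their poses are not given: they have to be found in the camera images.
- scoop: aluminium tray scoop, 180 mm long (x), 120 wide (y), floor 4 mm, open mouth without lip at +x, side walls 36 mm high (18 over the last 45 mm at the mouth), rear wall 36 mm high at -x, walls 4 to 6 mm. On the rear wall a black upright grip plate, 10 mm thick (x), 50 wide (y), top 90 mm above the underside. About 200 g, loose, level on the counter at first. Origin: centre of the underside; z up
- scoop_grip (a point): centre of the scoop's grip plate, at (-88, 0, 66) mm in the scoop's frame: pinch the plate here from above, fingers closing along the scoop's x, fingertips above the 36 mm rear wall
- scoop_lip (a point): middle of the lower edge of the scoop's mouth, at (90, 0, 0) mm in the scoop's frame
- pan_top (a point): centre of the top face (red dot) of the kitchen scale's square steel pan, 150 x 150 mm, about 69 mm above the counter; it sinks with the pan. Under it the white scale body, 160 (x) x 170 (y) x 42 mm high, is fixed to the counter and is not turned
- pan (a joint): how far the sprung pan has sunk, m: 0 empty, 0.002 per newton laid on it (about 0.004 with the empty scoop), stop at 0.018
- pot: round steel pot on the black glass hob, 240 mm across outside, wall 4 mm, 90 mm high, two loop handles near the rim that stand out 34 mm either way along its y; 1.6 kg, loose. Origin: centre of its underside (6 mm above the counter), z up
- nest1: dried pasta nest, a straw-yellow flat coil 52 mm across and 30 mm high, about 35 g; origin: centre of its underside, z up (they start flat on the counter). Three to five nests are present, the others are absent
- nest2: dried pasta nest, a straw-yellow flat coil 52 mm across and 30 mm high, about 35 g; origin: centre of its underside, z up (they start flat on the counter). Three to five nests are present, the others are absent
- nest3: dried pasta nest, a straw-yellow flat coil 52 mm across and 30 mm high, about 35 g; origin: centre of its underside, z up (they start flat on the counter). Three to five nests are present, the others are absent
- nest4: dried pasta nest, a straw-yellow flat coil 52 mm across and 30 mm high, about 35 g; origin: centre of its underside, z up (they start flat on the counter). Three to five nests are present, the others are absent
- nest5: dried pasta nest, a straw-yellow flat coil 52 mm across and 30 mm high, about 35 g; origin: centre of its underside, z up (they start flat on the counter). Three to five nests are present, the others are absent
- mug: blue ceramic mug, 76 mm across, 90 mm tall, loose bystander
- pepper_mill: dark wooden pepper mill, 52 mm across, 150 mm tall, loose bystander
- oil_bottle: green glass oil bottle, 64 mm across, 220 mm tall, loose bystander
- spice_jar: small amber jar with a red lid, 44 mm across, 80 mm tall, loose bystander
- salt_shaker: small white salt shaker with a steel cap, 40 mm across, 70 mm tall, loose bystander
- wooden_spoon: wooden cooking spoon lying flat, loose bystander
There are look-alikes about, which are no part of the job. What is shaped like the scoop but turquoise is not meant. What is shaped like the nest5 but green is not meant.

How it is judged (in metres and radians):
On the way, in this order (a step that is already met when the one before it is completed fails the run):
1. the scoop stands level and centred on the scale pan, let go (horizontal distance between scoop and pan_top below 0.015 m and z of scoop in the frame of pan_top between -0.006 and 0.006 m and angle between scoop's own z axis and vertical below 0.09 rad and value of joint pan above 0.002 m and contact force between the fingers and scoop below 0.5 N), for 0.2 s.
2. all the nests lie in the scoop while it stands centred on the pan, let go (all of step 1 and x of nest1 in the frame of scoop between -0.09 and 0.09 m and y of nest1 in the frame of scoop between -0.062 and 0.062 m and z of nest1 in the frame of scoop between -0.003 and 0.05 m and contact force between the fingers and nest1 below 0.5 N and x of nest2 in the frame of scoop between -0.09 and 0.09 m and y of nest2 in the frame of scoop between -0.062 and 0.062 m and z of nest2 in the frame of scoop between -0.003 and 0.05 m and contact force between the fingers and nest2 below 0.5 N and x of nest3 in the frame of scoop between -0.09 and 0.09 m and y of nest3 in the frame of scoop between -0.062 and 0.062 m and z of nest3 in the frame of scoop between -0.003 and 0.05 m and contact force between the fingers and nest3 below 0.5 N and x of nest4 in the frame of scoop between -0.09 and 0.09 m and y of nest4 in the frame of scoop between -0.062 and 0.062 m and z of nest4 in the frame of scoop between -0.003 and 0.05 m and contact force between the fingers and nest4 below 0.5 N and x of nest5 in the frame of scoop between -0.09 and 0.09 m and y of nest5 in the frame of scoop between -0.062 and 0.062 m and z of nest5 in the frame of scoop between -0.003 and 0.05 m and contact force between the fingers and nest5 below 0.5 N), for 0.2 s.
3. the scoop is held over the pot tipped to about 50 degrees (42 to 60) (angle between scoop's own z axis and vertical between 0.73 and 1.05 rad and horizontal distance between scoop_lip and pot below 0.12 m and height (world z) of scoop_lip above 0.07 m), for 0.4 s.
At the end, for the whole second after the job is handed in: Every nest present lies inside the pot, at rest; the scoop stands level (within 5 degrees) on the scale pan, its centre within 15 mm of the pan's, let go and at rest; the pot is within 40 mm of where it stood (all of step 1 and horizontal distance between each of nest1, nest2, nest3, nest4, nest5 and pot below 0.118 m and z of nest1 in the frame of pot between 0 and 0.085 m and linear speed of each of nest1, nest2, nest3, nest4, nest5 below 0.05 m/s and z of nest2 in the frame of pot between 0 and 0.085 m and z of nest3 in the frame of pot between 0 and 0.085 m and z of nest4 in the frame of pot between 0 and 0.085 m and z of nest5 in the frame of pot between 0 and 0.085 m and linear speed of scoop below 0.02 m/s and distance of pot from where it was at the start of the episode below 0.04 m); the robot touches nothing.
It fails at once if the scoop is tipped by more than 23 degrees away from the pot (angle between scoop's own z axis and vertical above 0.4 rad and horizontal distance between scoop and pot above 0.26 m).
It fails at once if the scoop is tipped by more than 75 degrees (angle between scoop's own z axis and vertical above 1.31 rad).
It fails at once if the pot is pushed more than 50 mm or tipped (distance of pot from where it was at the start of the episode above 0.05 m or angle between pot's own z axis and vertical above 0.25 rad).
It fails at once if another thing on the counter is knocked over or moved more than 40 mm (distance of any of mug, pepper_mill, oil_bottle, spice_jar, salt_shaker, wooden_spoon from where it was at the start of the episode above 0.04 m or angle between any of mug, pepper_mill, oil_bottle, spice_jar, salt_shaker, wooden_spoon's own z axis and vertical above 0.5 rad).
Of nest1, nest2, nest3, nest4, nest5 only 3 to 5 are there at a start; the rules pass over those that are not, and their reading is None.
At some moment in a run one of nest1, nest2, nest3, nest4, nest5 may be knocked a few centimetres aside while the robot is not near it.
It also fails if it takes over 208 s, if anything falls off the work surface, if the arm or the gripper's body presses on something with over 40 N, if the wrist force passes 120 N, or if a joint passes its speed limit or range.

## Working session

There is one attempt and no reset: what is moved stays moved. The work goes in short steps, Python scripts to look and compute and a tool call to move; the robot and the scene stay as the last step left them, time stands still between calls to the robot, and variables do not carry over. Pictures are saved under pics/ and viewed, about 12 in all and at most 16, crops included, and the job is handed in when it is done.

Besides the shell and the picture viewer there is one more tool, called after "Call:" as name([rows], argument=value, ...), one row to a line, values as JSON. step_arm: Moves the arm, as the interface text tells. Its arguments: {"type":"object","properties":{"increments":{"type":"array","items":{"type":"object","properties":{"tx":{"type":"number"},"ty":{"type":"number"},"tz":{"type":"number"},"ax":{"type":"number"},"ay":{"type":"number"},"az":{"type":"number"},"claw":{"type":"number"}}}},"newtons":{"type":"number"}},"required":["increments"]}

```bash
mkdir -p pics; cat > h.py <<'E'
import numpy as np, cv2
from plant import r, optics
def pts(c):
    d=c["depth"]; h,w=d.shape; u,v=np.meshgrid(np.arange(w),np.arange(h))
    X=np.stack([(u-c["cx"])/c["fx"]*d,(v-c["cy"])/c["fy"]*d,d],-1)
    P=(X-c["t"])@c["R"]; P[d==0]=np.nan; return P
def save(c,n,box=None,s=1):
    im=c["image"]
    if box: im=im[box[1]:box[3],box[0]:box[2]]
    cv2.imwrite("pics/"+n,cv2.resize(im,None,fx=s,fy=s,interpolation=cv2.INTER_CUBIC))
E
python3 - <<'E'
from h import *
for n in("side","top"):
    c=optics.capture(n); save(c,n+"1.png"); print(n,c["R"].round(3),c["t"].round(3),c["fx"],-c["R"].T@c["t"])
    np.save(n+"P.npy",pts(c))
print(r.get_state())
E
```

```text
side [[-0.82  -0.572 -0.005]
 [-0.335  0.488 -0.806]
 [ 0.463 -0.659 -0.592]] [0.443 0.236 0.83 ] 382.1501015264365 [0.05829253 0.68525453 0.68412369]
top [[-0.016 -1.     0.023]
 [-0.999  0.015 -0.037]
 [ 0.037 -0.024 -0.999]] [0.003 0.526 1.193] 385.55679785079957 [0.48204068 0.02356845 1.21145392]
{'time_s': 0.1, 'joints': array([-5.21332933e+01,  2.05868775e+01,  6.37568758e-01, -1.79164153e-02,
       -7.01373622e+01, -1.65059552e+01]), 'qd': array([-0.05251457, -0.16084659,  0.12402892,  0.0827369 , -0.13292273,
        0.02871559]), 'joint_torque': array([-2.97423867e-03, -5.84162807e+01,  2.93750632e+01,  7.01554433e+00,
        1.01627066e-02, -7.85682209e-05]), 'tcp_pos': array([ 0.24566523, -0.62824354,  0.24470988]), 'eef_rot': array([ 1.79912115e+02, -8.47747117e-03, -1.58645342e+02]), 'contact_force': array([ 0.82655712,  0.42292613, -0.13796872]), 'moment': array([ 0.01330432, -0.00565239,  0.03371425]), 'gripper_width': 0.08773470669681686}
```

View pics/top1.png

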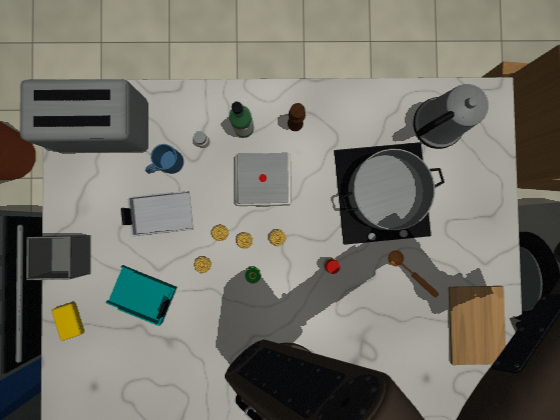

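View pics/side1.png

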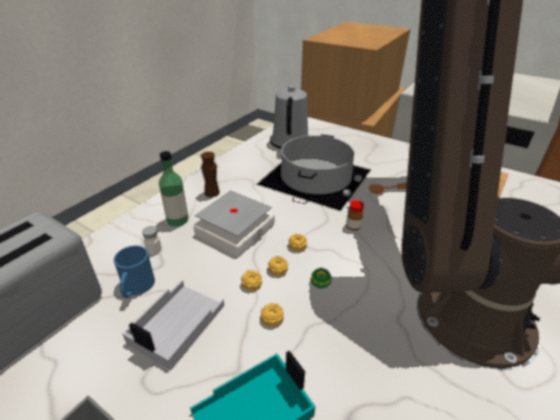

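The top view shows the aluminium scoop at (160,213) with its grip at (126,216) and its mouth to the right. The turquoise scoop at (142,295) is a look-alike. Straw-yellow nests are at (220,232), (244,240), (277,238) and (203,264), and the green ring at (253,275) is a look-alike. The pan dot is at (263,178) and the pot at (392,188). The arm may be hiding a fifth nest around (310,380), which I'll check once it has moved.

```bash
cat >> h.py <<'E'
def ray(c,u,v,z):
    o=-c["R"].T@c["t"]; d=c["R"].T@np.array([(u-c["cx"])/c["fx"],(v-c["cy"])/c["fy"],1]); return o+d*(z-o[2])/d[2]
def blobs(m,a=15):
    n,l,s,ce=cv2.connectedComponentsWithStats(m.astype(np.uint8)*255); return [(l==i,s[i],ce[i]) for i in range(1,n) if s[i][4]>=a]
def nests(c,z=.015):
    hsv=cv2.cvtColor(c["image"],cv2.COLOR_BGR2HSV); m=cv2.inRange(hsv,(15,110,60),(32,255,255))>0
    m=cv2.morphologyEx(m.astype(np.uint8),cv2.MORPH_CLOSE,np.ones((5,5)))
    P=pts(c)
    for q,s,ce in blobs(m,40): print("yel",s.tolist(),ce.round(1),"ray",ray(c,*(s[:2]+s[2:4]/2-.5),z).round(4),"P",np.nanmedian(P[q],0).round(3),np.nanmax(P[q][:,2]).round(3))
def red(c):
    hsv=cv2.cvtColor(c["image"],cv2.COLOR_BGR2HSV); m=((hsv[...,0]<8)|(hsv[...,0]>172))&(hsv[...,1]>150)&(hsv[...,2]>80)
    P=pts(c)
    for q,s,ce in blobs(m,8): print("red",s.tolist(),ce.round(1),np.nanmedian(P[q],0).round(4),ray(c,*ce,.069).round(4))
E
python3 - <<'E'
from h import *
for n in("top","side"):
    c=optics.capture(n); print(n);nests(c);red(c)
    if n=="top":
        P=pts(c); save(c,"crop2.png",(110,140,310,290),4)
        hsv=cv2.cvtColor(c["image"],cv2.COLOR_BGR2HSV)
        reg=np.zeros(P.shape[:2],bool); reg[180:250,112:205]=1
        for nm,m,z in(("black grip",reg&(hsv[...,2]<50),.09),("all>.01",reg&(P[...,2]>.012),.03),("z0-.08",reg&(P[...,2]>.012)&(P[...,2]<.06),.03)):
            q=max(blobs(m),key=lambda b:b[1][4]); (cx,cy),wh,an=cv2.minAreaRect(np.argwhere(q[0])[:,::-1].astype(np.float32))
            print(nm,q[1],(cx,cy),wh,an,ray(c,cx,cy,z).round(4))
            X=P[q[0]]; print(np.nanmean(X,0).round(3),cv2.minAreaRect(X[:,:2].astype(np.float32)))
        reg[:]=0;reg[130:250,330:450]=1
        q=reg&(P[...,2]>.085)&(P[...,2]<.105);X=P[q];print("pot rim",cv2.minAreaRect(X[:,:2].astype(np.float32)),X.min(0),X.max(0))
        reg[:]=0;reg[140:215,225:300]=1
        q=reg&(P[...,2]>.06)&(P[...,2]<.08);X=P[q];print("pan",cv2.minAreaRect(X[:,:2].astype(np.float32)),np.median(X[:,2]))
E
```

```text
top
yel [502, 61, 26, 16, 257] [511.3  67.6] ray [ 0.9684 -0.745   0.015 ] P [ 1.151 -1.004 -0.419] -0.262
yel [212, 225, 16, 16, 206] [219.4 232.4] ray [0.4611 0.1988 0.015 ] P [0.462 0.198 0.026] 0.034
yel [269, 230, 17, 16, 200] [276.9 237.4] ray [0.4426 0.0215 0.015 ] P [0.444 0.022 0.026] 0.036
yel [236, 232, 16, 17, 200] [243.9 240. ] ray [0.4367 0.1251 0.015 ] P [0.437 0.123 0.025] 0.034
yel [194, 257, 17, 16, 214] [201.9 264.4] ray [0.3637 0.2534 0.015 ] P [0.365 0.252 0.025] 0.033
yel [245, 269, 10, 10, 40] [250.8 274.6] ray [0.3334 0.108  0.015 ] P [0.331 0.103 0.021] 0.031
yel [450, 286, 56, 79, 4028] [476.6 324.4] ray [ 0.1606 -0.5972  0.015 ] P [ 0.162 -0.595  0.014] 0.66
yel [52, 302, 32, 39, 842] [ 67.5 321. ] ray [0.2006 0.6609 0.015 ] P [0.203 0.654 0.028] 0.036
red [259, 174, 7, 8, 46] [262.2 177.6] [0.6221 0.0634 0.0674] [0.6227 0.0627 0.069 ]
red [326, 260, 14, 14, 131] [332.3 266.1] [ 0.3584 -0.1385  0.0786] [ 0.3572 -0.1405  0.069 ]
black grip [121 208  11  17 160] (126.24256896972656, 215.92575073242188) (16.81612777709961, 9.45285415649414) 84.2894058227539 [0
[... 1097 characters left out ...]
 P [ 0.802 -1.047  0.106] 0.255
yel [497, 173, 10, 24, 111] [500.9 182.3] ray [ 0.0484 -0.5928  0.015 ] P [ 0.052 -0.602  0.016] 0.37
yel [289, 234, 17, 17, 237] [297.  242.2] ray [0.4438 0.0209 0.015 ] P [0.438 0.032 0.025] 0.032
yel [269, 257, 19, 19, 283] [277.5 265.8] ray [0.4351 0.1236 0.015 ] P [0.431 0.133 0.026] 0.032
yel [242, 271, 19, 20, 313] [251.1 280.2] ray [0.4606 0.1997 0.015 ] P [0.455 0.206 0.026] 0.032
yel [261, 304, 22, 23, 403] [271.7 314.6] ray [0.3634 0.2542 0.015 ] P [0.36  0.26  0.026] 0.033
red [350, 200, 13, 13, 137] [356.1 205.9] [ 0.354  -0.1328  0.0792] [ 0.3581 -0.1454  0.069 ]
red [231, 209, 6, 4, 20] [233.4 210.2] [0.6231 0.0628 0.0698] [0.624  0.0611 0.069 ]
```

View pics/crop2.png

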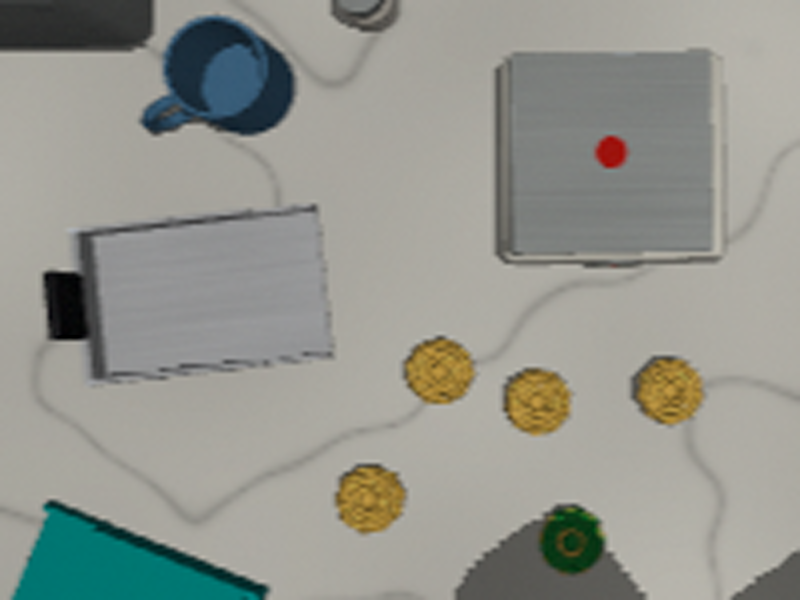

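The crop confirms my choice: bare aluminium scoop, black grip plate on the left (+y), mouth toward -y, yaw about -84.4°. The grip is at about (0.515, 0.4645).

Call:
step_arm([
  {"tx": 25, "ty": 38, "claw": 1},
  {"tx": 25, "ty": 38},
  {"tx": 25, "ty": 38},
  {"tx": 25, "ty": 38},
  {"tx": 25, "ty": 38},
  {"tx": 25, "ty": 38},
  {"tx": 25, "ty": 38},
  {"tx": 25, "ty": 38},
  {"tx": 25, "ty": 38},
  {"tx": 25, "ty": 38},
])

```text
$.increments[0]: bad value
```

Call:
step_arm([
  {"tx": 1, "ty": 45, "az": -2},
  {"tx": 2, "ty": 45, "az": -2},
  {"tx": 2, "ty": 45, "az": -2},
  {"tx": 2, "ty": 45, "az": -2},
  {"tx": 2, "ty": 45, "az": -2},
  {"tx": 2, "ty": 45, "az": -2},
  {"tx": 2, "ty": 45, "az": -2},
  {"tx": 2, "ty": 45, "az": -2},
  {"tx": 2, "ty": 45},
  {"tx": 2, "ty": 45},
  {"ty": 45},
  {"ty": 45},
])

```text
$.increments[0]: bad value
```

```bash
python3 - <<'E'
from h import *
s=r.get_state(); print(s["tcp_pos"],s["eef_rot"],s["joints"],s["contact_force"])
for n in("top","side"):
    c=optics.capture(n);print(n);nests(c)
    if n=="top":save(c,"t3.png")
E
```

```text
[ 0.24574155 -0.62841003  0.24498076] [ 1.79943489e+02 -7.06495592e-03 -1.58641894e+02] [-5.21328095e+01  2.05767858e+01  6.54896896e-01 -9.87223206e-03
 -7.01342999e+01 -1.65057282e+01] [-0.80184399  0.1565015   1.06668668]
top
yel [502, 61, 26, 16, 258] [511.3  67.6] ray [ 0.9684 -0.745   0.015 ] P [ 1.151 -1.005 -0.42 ] -0.259
yel [212, 225, 16, 16, 206] [219.4 232.4] ray [0.4611 0.1988 0.015 ] P [0.462 0.198 0.025] 0.034
yel [269, 230, 17, 16, 200] [276.9 237.4] ray [0.4426 0.0215 0.015 ] P [0.444 0.022 0.026] 0.033
yel [236, 232, 16, 17, 201] [243.9 240. ] ray [0.4367 0.1251 0.015 ] P [0.437 0.123 0.025] 0.033
yel [194, 257, 17, 16, 213] [202.  264.4] ray [0.3637 0.2534 0.015 ] P [0.365 0.252 0.025] 0.034
yel [450, 286, 56, 79, 4033] [476.5 324.4] ray [ 0.1606 -0.5972  0.015 ] P [ 0.162 -0.594  0.014] 0.662
yel [52, 302, 32, 39, 842] [ 67.5 321. ] ray [0.2006 0.6609 0.015 ] P [0.204 0.654 0.028] 0.035
side
yel [302, 23, 107, 114, 9449] [354.9  75. ] ray [ 0.8951 -1.3095  0.015 ] P [ 0.802 -1.047  0.107] 0.255
yel [497, 173, 10, 24, 114] [500.8 182.6] ray [ 0.0484 -0.5928  0.015 ] P [ 0.052 -0.599  0.016] 0.366
yel [289, 234, 17, 17, 238] [297.  242.2] ray [0.4438 0.0209 0.015 ] P [0.438 0.032 0.025] 0.033
yel [269, 257, 19, 19, 282] [277.6 265.8] ray [0.4351 0.1236 0.015 ] P [0.432 0.132 0.025] 0.031
yel [242, 271, 19, 20, 311] [251.1 280.2] ray [0.4606 0.1997 0.015 ] P [0.456 0.205 0.025] 0.033
yel [261, 304, 22, 23, 404] [271.7 314.6] ray [0.3634 0.2542 0.015 ] P [0.359 0.26  0.026] 0.033
```

View pics/t3.png

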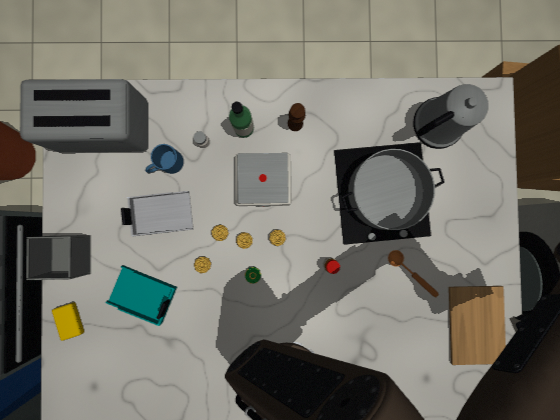

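The picture is unchanged because the move was refused, probably for missing keys. I'll write out full rows.

Call:
step_arm([
  {"tx": 25, "ty": 38, "tz": 0, "ax": 0, "ay": 0, "az": 0, "claw": 1},
  {"tx": 25, "ty": 38, "tz": 0, "ax": 0, "ay": 0, "az": 0, "claw": 1},
  {"tx": 25, "ty": 38, "tz": 0, "ax": 0, "ay": 0, "az": 0, "claw": 1},
  {"tx": 25, "ty": 38, "tz": 0, "ax": 0, "ay": 0, "az": 0, "claw": 1},
  {"tx": 25, "ty": 38, "tz": 0, "ax": 0, "ay": 0, "az": 0, "claw": 1},
  {"tx": 25, "ty": 38, "tz": 0, "ax": 0, "ay": 0, "az": 0, "claw": 1},
  {"tx": 25, "ty": 38, "tz": 0, "ax": 0, "ay": 0, "az": 0, "claw": 1},
  {"tx": 25, "ty": 38, "tz": 0, "ax": 0, "ay": 0, "az": 0, "claw": 1},
  {"tx": 25, "ty": 38, "tz": 0, "ax": 0, "ay": 0, "az": 0, "claw": 1},
  {"tx": 25, "ty": 38, "tz": 0, "ax": 0, "ay": 0, "az": 0, "claw": 1},
])

```text
time_s: 1.3
tcp_pos: [0.4966, -0.2469, 0.2459]
eef_rot: [-180.0, 0.0, -158.6]
contact_force: [0.9, -1.2, -0.0]
gripper_width: 0.0877
```

Call:
step_arm([
  {"tx": 2, "ty": 45, "tz": 0, "ax": 0, "ay": 0, "az": -2, "claw": 1},
  {"tx": 2, "ty": 45, "tz": 0, "ax": 0, "ay": 0, "az": -2, "claw": 1},
  {"tx": 2, "ty": 45, "tz": 0, "ax": 0, "ay": 0, "az": -2, "claw": 1},
  {"tx": 2, "ty": 45, "tz": 0, "ax": 0, "ay": 0, "az": -2, "claw": 1},
  {"tx": 2, "ty": 45, "tz": 0, "ax": 0, "ay": 0, "az": -2, "claw": 1},
  {"tx": 2, "ty": 45, "tz": 0, "ax": 0, "ay": 0, "az": -2, "claw": 1},
  {"tx": 2, "ty": 45, "tz": 0, "ax": 0, "ay": 0, "az": -2, "claw": 1},
  {"tx": 2, "ty": 45, "tz": 0, "ax": 0, "ay": 0, "az": -2, "claw": 1},
  {"tx": 2, "ty": 45, "tz": 0, "ax": 0, "ay": 0, "az": 0, "claw": 1},
  {"tx": 0, "ty": 45, "tz": 0, "ax": 0, "ay": 0, "az": 0, "claw": 1},
  {"tx": 0, "ty": 45, "tz": 0, "ax": 0, "ay": 0, "az": 0, "claw": 1},
  {"tx": 0, "ty": 45, "tz": 0, "ax": 0, "ay": 0, "az": 0, "claw": 1},
])

```text
time_s: 2.5
tcp_pos: [0.5135, 0.2933, 0.2458]
eef_rot: [180.0, 0.0, -174.6]
contact_force: [1.1, -0.4, 1.3]
gripper_width: 0.0877
```

Call:
step_arm([
  {"tx": 0, "ty": 45, "tz": 0, "ax": 0, "ay": 0, "az": 0, "claw": 1},
  {"tx": 0, "ty": 45, "tz": 0, "ax": 0, "ay": 0, "az": 0, "claw": 1},
  {"tx": 0, "ty": 45, "tz": 0, "ax": 0, "ay": 0, "az": 0, "claw": 1},
  {"tx": 0, "ty": 36, "tz": -20, "ax": 0, "ay": 0, "az": 0, "claw": 1},
  {"tx": 0, "ty": 0, "tz": -40, "ax": 0, "ay": 0, "az": 0, "claw": 1},
  {"tx": 0, "ty": 0, "tz": 0, "ax": 0, "ay": 0, "az": 0, "claw": 1},
])

```text
time_s: 3.1
tcp_pos: [0.5111, 0.461, 0.1791]
eef_rot: [-179.6, -0.4, -174.6]
contact_force: [0.0, -1.4, -0.8]
gripper_width: 0.0873
```

```bash
python3 - <<'E'
from h import *
s=r.get_state(); print(s["tcp_pos"],s["eef_rot"],s["joints"],s["contact_force"])
for n in("top","side"):
    c=optics.capture(n);print(n);nests(c);save(c,n+"4.png")
E
```

```text
[0.51108016 0.46095388 0.17912946] [-179.60725138   -0.44088936 -174.6197878 ] [ 5.81676533e+01  2.45901336e+01 -1.97237423e+00 -1.26361464e-01
 -6.40169690e+01 -1.42729996e+02] [ 3.59548112e-04 -1.36065028e+00 -8.39502468e-01]
top
yel [502, 61, 26, 16, 256] [511.3  67.5] ray [ 0.9684 -0.745   0.015 ] P [ 1.15  -1.004 -0.418] -0.257
yel [212, 225, 16, 16, 206] [219.4 232.4] ray [0.4611 0.1988 0.015 ] P [0.462 0.198 0.025] 0.032
yel [269, 230, 17, 16, 200] [276.9 237.4] ray [0.4426 0.0215 0.015 ] P [0.444 0.022 0.025] 0.033
yel [236, 232, 16, 17, 201] [243.9 240. ] ray [0.4367 0.1251 0.015 ] P [0.437 0.123 0.025] 0.036
yel [194, 257, 17, 16, 214] [201.9 264.4] ray [0.3637 0.2534 0.015 ] P [0.366 0.252 0.026] 0.034
yel [245, 269, 11, 10, 54] [250.8 274.3] ray [0.3334 0.1064 0.015 ] P [0.332 0.103 0.024] 0.031
yel [450, 286, 56, 79, 4144] [477.1 325. ] ray [ 0.1606 -0.5972  0.015 ] P [ 0.16  -0.596  0.014] 0.023
yel [52, 302, 32, 39, 842] [ 67.5 321. ] ray [0.2006 0.6609 0.015 ] P [0.204 0.654 0.028] 0.036
side
yel [302, 25, 107, 112, 7778] [360.1  81.8] ray [ 0.8878 -1.2937  0.015 ] P [ 0.76  -1.046  0.064] 0.621
yel [424, 157, 83, 41, 1860] [466.5 176.4] ray [ 0.1562 -0.5751  0.015 ] P [ 0.152 -0.58   0.016] 0.256
yel [350, 213, 11, 7, 40] [354.8 215.8] ray [ 0.366  -0.1707  0.015 ] P [ 0.349 -0.126  0.051] 0.058
yel [289, 234, 17, 17, 238] [297.  242.2] ray [0.4438 0.0209 0.015 ] P [0.438 0.031 0.025] 0.033
yel [269, 257, 19, 19, 283] [277.5 265.8] ray [0.4351 0.1236 0.015 ] P [0.431 0.132 0.025] 0.034
yel [242, 271, 19, 20, 313] [251.1 280.2] ray [0.4606 0.1997 0.015 ] P [0.456 0.206 0.025] 0.033
yel [261, 304, 22, 23, 403] [271.7 314.6] ray [0.3634 0.2542 0.015 ] P [0.36  0.26  0.026] 0.033
```

View pics/top4.png

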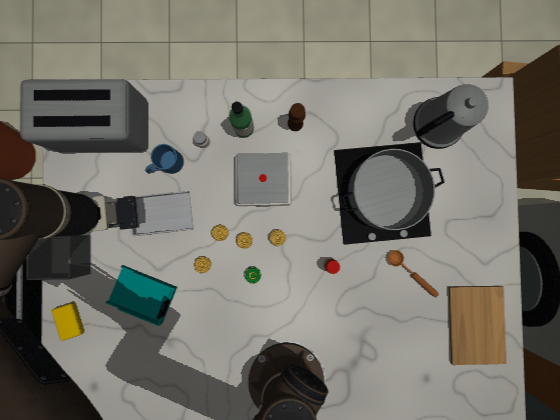

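All four nests are in view, none is hidden under the arm, and the gripper is above the grip plate near (120,212). Next I descend.

Call:
step_arm([
  {"tx": 2, "ty": 2, "tz": -30, "ax": 0, "ay": 0, "az": 0, "claw": 1},
  {"tx": 2, "ty": 1, "tz": -30, "ax": 0, "ay": 0, "az": 0, "claw": 1},
  {"tx": 0, "ty": 0, "tz": -25, "ax": 0, "ay": 0, "az": 0, "claw": 1},
  {"tx": 0, "ty": 0, "tz": 0, "ax": 0, "ay": 0, "az": 0, "claw": 1},
  {"tx": 0, "ty": 0, "tz": 0, "ax": 0, "ay": 0, "az": 0, "claw": 1},
])

```text
time_s: 3.7
tcp_pos: [0.519, 0.4656, 0.1032]
eef_rot: [179.9, 0.1, -174.7]
contact_force: [0.7, 0.7, 0.6]
gripper_width: 0.0874
```

Call:
step_arm([
  {"tx": -4, "ty": 0, "tz": -20, "ax": 0, "ay": 0, "az": 0, "claw": 1},
  {"tx": 0, "ty": 0, "tz": -17, "ax": 0, "ay": 0, "az": 0, "claw": 1},
  {"tx": 0, "ty": 0, "tz": 0, "ax": 0, "ay": 0, "az": 0, "claw": 0},
  {"tx": 0, "ty": 0, "tz": 0, "ax": 0, "ay": 0, "az": 0, "claw": -1},
  {"tx": 0, "ty": 0, "tz": 0, "ax": 0, "ay": 0, "az": 0, "claw": -1},
  {"tx": 0, "ty": 0, "tz": 0, "ax": 0, "ay": 0, "az": 0, "claw": -1},
  {"tx": 0, "ty": 0, "tz": 0, "ax": 0, "ay": 0, "az": 0, "claw": -1},
  {"tx": 0, "ty": 0, "tz": 0, "ax": 0, "ay": 0, "az": 0, "claw": -1},
], newtons=40)

```text
time_s: 4.5
tcp_pos: [0.514, 0.4655, 0.064]
eef_rot: [180.0, 0.0, -174.6]
contact_force: [-0.1, -0.5, -0.8]
gripper_width: 0.0451
```

Call:
step_arm([
  {"tx": 0, "ty": 0, "tz": 0, "ax": 0, "ay": 0, "az": 0, "claw": -1},
  {"tx": 0, "ty": 0, "tz": 0, "ax": 0, "ay": 0, "az": 0, "claw": -1},
  {"tx": 0, "ty": 0, "tz": 0, "ax": 0, "ay": 0, "az": 0, "claw": -1},
  {"tx": 0, "ty": 0, "tz": 0, "ax": 0, "ay": 0, "az": 0, "claw": -1},
  {"tx": 0, "ty": 0, "tz": 0, "ax": 0, "ay": 0, "az": 0, "claw": -1},
  {"tx": 0, "ty": 0, "tz": 0, "ax": 0, "ay": 0, "az": 0, "claw": -1},
])

```text
time_s: 5.1
tcp_pos: [0.5138, 0.4654, 0.0635]
eef_rot: [180.0, -0.0, -174.6]
contact_force: [0.1, 1.1, -0.5]
gripper_width: 0.0099
```

Gripped, with the opening at 9.9 mm. Next: lift, carry to the scale and turn to yaw -90°.

Call:
step_arm([
  {"tx": 0, "ty": 0, "tz": 15, "ax": 0, "ay": 0, "az": 0, "claw": -1},
  {"tx": 0, "ty": 0, "tz": 35, "ax": 0, "ay": 0, "az": 0, "claw": -1},
  {"tx": 0, "ty": 0, "tz": 40, "ax": 0, "ay": 0, "az": 0, "claw": -1},
  {"tx": 0, "ty": 0, "tz": 30, "ax": 0, "ay": 0, "az": 0, "claw": -1},
  {"tx": 8, "ty": -20, "tz": 0, "ax": 0, "ay": 0, "az": -0.5, "claw": -1},
  {"tx": 12, "ty": -35, "tz": 0, "ax": 0, "ay": 0, "az": -0.7, "claw": -1},
  {"tx": 12, "ty": -35, "tz": 0, "ax": 0, "ay": 0, "az": -0.7, "claw": -1},
  {"tx": 12, "ty": -35, "tz": 0, "ax": 0, "ay": 0, "az": -0.7, "claw": -1},
  {"tx": 12, "ty": -35, "tz": 0, "ax": 0, "ay": 0, "az": -0.7, "claw": -1},
  {"tx": 12, "ty": -35, "tz": 0, "ax": 0, "ay": 0, "az": -0.7, "claw": -1},
  {"tx": 12, "ty": -35, "tz": 0, "ax": 0, "ay": 0, "az": -0.7, "claw": -1},
  {"tx": 12, "ty": -35, "tz": 0, "ax": 0, "ay": 0, "az": -0.7, "claw": -1},
])

```text
time_s: 6.3
tcp_pos: [0.6057, 0.1982, 0.1837]
eef_rot: [-180.0, -0.0, 179.9]
contact_force: [1.5, 0.3, -1.5]
gripper_width: 0.0096
```

Call:
step_arm([
  {"tx": 10, "ty": -30, "tz": 0, "ax": 0, "ay": 0, "az": 0, "claw": -1},
  {"tx": 6, "ty": -20, "tz": 0, "ax": 0, "ay": 0, "az": 0, "claw": -1},
  {"tx": 0, "ty": 0, "tz": 0, "ax": 0, "ay": 0, "az": 0, "claw": -1},
  {"tx": 0, "ty": 0, "tz": 0, "ax": 0, "ay": 0, "az": 0, "claw": -1},
  {"tx": 0, "ty": 0, "tz": 0, "ax": 0, "ay": 0, "az": 0, "claw": -1},
])

```text
time_s: 6.8
tcp_pos: [0.6215, 0.1507, 0.1836]
eef_rot: [180.0, -0.0, 180.0]
contact_force: [-0.7, -1.4, -1.4]
gripper_width: 0.01
```

```bash
python3 - <<'E'
from h import *
s=r.get_state(); print(s["tcp_pos"],s["eef_rot"],s["joints"],s["contact_force"],s["gripper_width"])
c=optics.capture("top");save(c,"t5.png",(180,90,380,240),4)
P=pts(c); q=np.zeros(P.shape[:2],bool); q[130:230,200:300]=1
for lo,hi in((.1,.155),(.1,.118),(.13,.16)):
  m=q&(P[...,2]>lo)&(P[...,2]<hi); b=max(blobs(m),key=lambda b:b[1][4]); X=P[b[0]]
  print(lo,hi,cv2.minAreaRect(X[:,:2].astype(np.float32)),np.median(X[:,2]))
c=optics.capture("side");save(c,"s5.png",(120,120,380,320),3)
E
```

```text
[0.6215084  0.15067286 0.18356461] [ 1.79994544e+02 -1.32439206e-02  1.79967812e+02] [ 3.10731621e+01  1.97575158e+01 -8.90150031e+00 -1.31202775e-02
 -6.13495053e+01 -1.21099059e+02] [-0.72621772 -1.39784322 -1.43913025] 0.01000376320092453
0.1 0.155 ((0.6225146055221558, 0.062165189534425735), (0.12044034153223038, 0.1791945844888687), 0.0002575872640591115) 0.12296226777934337Traceback (most recent call last):
  File "<stdin>", line 6, in <module>
ValueError: max() iterable argument is empty
```

Scoop centre (0.6225, 0.0622) against pan centre (0.6226, 0.0627). Lowering.

Call:
step_arm([
  {"tx": 0, "ty": 0, "tz": -20, "ax": 0, "ay": 0, "az": 0, "claw": -1},
  {"tx": 0, "ty": 0, "tz": -15, "ax": 0, "ay": 0, "az": 0, "claw": -1},
  {"tx": 0, "ty": 0, "tz": -10, "ax": 0, "ay": 0, "az": 0, "claw": -1},
  {"tx": 0, "ty": 0, "tz": -5, "ax": 0, "ay": 0, "az": 0, "claw": -1},
  {"tx": 0, "ty": 0, "tz": -4, "ax": 0, "ay": 0, "az": 0, "claw": -1},
  {"tx": 0, "ty": 0, "tz": 0, "ax": 0, "ay": 0, "az": 0, "claw": -1},
  {"tx": 0, "ty": 0, "tz": 0, "ax": 0, "ay": 0, "az": 0, "claw": -1},
  {"tx": 0, "ty": 0, "tz": 0, "ax": 0, "ay": 0, "az": 0, "claw": -1},
])

```text
time_s: 7.65
tcp_pos: [0.6222, 0.1506, 0.1303]
eef_rot: [180.0, 0.1, 180.0]
contact_force: [0.2, 0.7, -0.8]
gripper_width: 0.0097
```

Call:
step_arm([
  {"tx": 0, "ty": 0, "tz": 0, "ax": 0, "ay": 0, "az": 0, "claw": -0.2},
  {"tx": 0, "ty": 0, "tz": 0, "ax": 0, "ay": 0, "az": 0, "claw": 0},
  {"tx": 0, "ty": 0, "tz": 0, "ax": 0, "ay": 0, "az": 0, "claw": 0},
  {"tx": 0, "ty": 0, "tz": 0, "ax": 0, "ay": 0, "az": 0, "claw": 0.2},
  {"tx": 0, "ty": 0, "tz": 0, "ax": 0, "ay": 0, "az": 0, "claw": 0.2},
  {"tx": 0, "ty": 0, "tz": 20, "ax": 0, "ay": 0, "az": 0, "claw": 1},
  {"tx": 0, "ty": 0, "tz": 40, "ax": 0, "ay": 0, "az": 0, "claw": 1},
  {"tx": 0, "ty": 0, "tz": 40, "ax": 0, "ay": 0, "az": 0, "claw": 1},
])

```text
time_s: 8.45
tcp_pos: [0.6214, 0.1501, 0.23]
eef_rot: [-179.9, -0.1, 180.0]
contact_force: [1.5, 1.1, 0.4]
gripper_width: 0.0682
```

```bash
python3 - <<'E'
from h import *
c=optics.capture("side");save(c,"s5.png",(120,120,380,320),3);nests(c)
E
```

```text
yel [302, 23, 107, 114, 9467] [354.9  74.9] ray [ 0.8951 -1.3095  0.015 ] P [ 0.802 -1.047  0.106] 0.255
yel [424, 157, 65, 38, 1484] [459.2 174.6] ray [ 0.1833 -0.5682  0.015 ] P [ 0.175 -0.575  0.016] 0.418
yel [289, 234, 17, 17, 237] [297.  242.1] ray [0.4438 0.0209 0.015 ] P [0.439 0.033 0.025] 0.032
yel [269, 257, 19, 19, 286] [277.5 265.8] ray [0.4351 0.1236 0.015 ] P [0.432 0.132 0.025] 0.033
yel [242, 271, 20, 20, 315] [251.1 280.2] ray [0.4596 0.199  0.015 ] P [0.455 0.206 0.025] 0.032
yel [261, 304, 22, 23, 407] [271.7 314.7] ray [0.3634 0.2542 0.015 ] P [0.359 0.26  0.026] 0.033
```

View pics/s5.png

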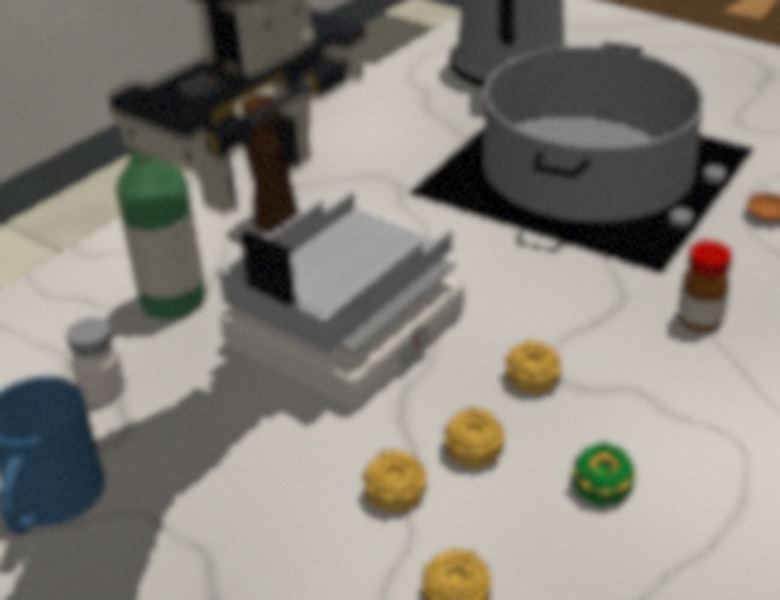

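The scoop stands level on the pan at (crop) (340,270), and the nests are unmoved. I'll take nest A at (0.461, 0.199) first, with the jaws turned 25° to clear its neighbour.

Call:
step_arm([
  {"tx": -30, "ty": 9, "tz": 0, "ax": 0, "ay": 0, "az": 5, "claw": 0.64},
  {"tx": -40, "ty": 12, "tz": 0, "ax": 0, "ay": 0, "az": 6, "claw": 0.64},
  {"tx": -40, "ty": 12, "tz": 0, "ax": 0, "ay": 0, "az": 6, "claw": 0.64},
  {"tx": -35, "ty": 11, "tz": -20, "ax": 0, "ay": 0, "az": 6, "claw": 0.64},
  {"tx": -16, "ty": 5, "tz": -40, "ax": 0, "ay": 0, "az": 2, "claw": 0.64},
  {"tx": 0, "ty": 0, "tz": -40, "ax": 0, "ay": 0, "az": 0, "claw": 0.64},
  {"tx": 0, "ty": 0, "tz": -30, "ax": 0, "ay": 0, "az": 0, "claw": 0.64},
  {"tx": 0, "ty": 0, "tz": 0, "ax": 0, "ay": 0, "az": 0, "claw": 0.64},
  {"tx": 0, "ty": 0, "tz": 0, "ax": 0, "ay": 0, "az": 0, "claw": 0.64},
  {"tx": 0, "ty": 0, "tz": 0, "ax": 0, "ay": 0, "az": 0, "claw": 0.64},
])

```text
time_s: 9.5
tcp_pos: [0.4619, 0.2001, 0.1012]
eef_rot: [180.0, 0.1, -155.0]
contact_force: [-0.5, -0.2, -0.3]
gripper_width: 0.0718
```

Call:
step_arm([
  {"tx": -1, "ty": -1, "tz": -40, "ax": 0, "ay": 0, "az": 0, "claw": 0.64},
  {"tx": 0, "ty": 0, "tz": -33, "ax": 0, "ay": 0, "az": 0, "claw": 0.64},
  {"tx": 0, "ty": 0, "tz": 0, "ax": 0, "ay": 0, "az": 0, "claw": 0.64},
  {"tx": 0, "ty": 0, "tz": 0, "ax": 0, "ay": 0, "az": 0, "claw": 0},
  {"tx": 0, "ty": 0, "tz": 0, "ax": 0, "ay": 0, "az": 0, "claw": 0},
  {"tx": 0, "ty": 0, "tz": 0, "ax": 0, "ay": 0, "az": 0, "claw": 0},
  {"tx": 0, "ty": 0, "tz": 0, "ax": 0, "ay": 0, "az": 0, "claw": 0},
  {"tx": 0, "ty": 0, "tz": 0, "ax": 0, "ay": 0, "az": 0, "claw": 0},
], newtons=10)

```text
time_s: 10.3
tcp_pos: [0.4608, 0.1993, 0.0283]
eef_rot: [180.0, 0.2, -155.0]
contact_force: [-0.9, 0.1, 8.4]
gripper_width: 0.0516
```

Call:
step_arm([
  {"tx": 0, "ty": 0, "tz": 30, "ax": 0, "ay": 0, "az": 0, "claw": 0},
  {"tx": 0, "ty": 0, "tz": 45, "ax": 0, "ay": 0, "az": 0, "claw": 0},
  {"tx": 0, "ty": 0, "tz": 45, "ax": 0, "ay": 0, "az": 0, "claw": 0},
  {"tx": 0, "ty": 0, "tz": 22, "ax": 0, "ay": 0, "az": 0, "claw": 0},
  {"tx": 30, "ty": -25, "tz": 0, "ax": 0, "ay": 0, "az": -6, "claw": 0},
  {"tx": 35, "ty": -30, "tz": 0, "ax": 0, "ay": 0, "az": -7, "claw": 0},
  {"tx": 35, "ty": -30, "tz": 0, "ax": 0, "ay": 0, "az": -7, "claw": 0},
  {"tx": 35, "ty": -24, "tz": 0, "ax": 0, "ay": 0, "az": -5, "claw": 0},
  {"tx": 0, "ty": 0, "tz": 0, "ax": 0, "ay": 0, "az": 0, "claw": 0},
  {"tx": 0, "ty": 0, "tz": 0, "ax": 0, "ay": 0, "az": 0, "claw": 0},
])

```text
time_s: 11.3
tcp_pos: [0.5951, 0.0884, 0.1686]
eef_rot: [180.0, -0.0, 179.9]
contact_force: [-0.7, 0.1, -0.7]
gripper_width: 0.0517
```

Call:
step_arm([
  {"tx": 0, "ty": 0, "tz": -35, "ax": 0, "ay": 0, "az": 0, "claw": 0},
  {"tx": 0, "ty": 0, "tz": -22, "ax": 0, "ay": 0, "az": 0, "claw": 0},
  {"tx": 0, "ty": 0, "tz": 0, "ax": 0, "ay": 0, "az": 0, "claw": 0},
  {"tx": 0, "ty": 0, "tz": 0, "ax": 0, "ay": 0, "az": 0, "claw": 0},
])

```text
time_s: 11.7
tcp_pos: [0.5944, 0.09, 0.1125]
eef_rot: [-180.0, 0.0, -179.9]
contact_force: [0.5, 1.7, -0.4]
gripper_width: 0.052
```

Release with a small opening, then rise and go to the second nest.

Call:
step_arm([
  {"tx": 0, "ty": 0, "tz": 0, "ax": 0, "ay": 0, "az": 0, "claw": 0.4},
  {"tx": 0, "ty": 0, "tz": 0, "ax": 0, "ay": 0, "az": 0, "claw": 0.4},
  {"tx": 0, "ty": 0, "tz": 0, "ax": 0, "ay": 0, "az": 0, "claw": 0.4},
  {"tx": 0, "ty": 0, "tz": 30, "ax": 0, "ay": 0, "az": 0, "claw": 0.4},
  {"tx": 0, "ty": 0, "tz": 40, "ax": 0, "ay": 0, "az": 0, "claw": 0.6},
  {"tx": -30, "ty": 6, "tz": 0, "ax": 0, "ay": 0, "az": 0, "claw": 0.6},
  {"tx": -45, "ty": 10, "tz": 0, "ax": 0, "ay": 0, "az": 0, "claw": 0.6},
  {"tx": -45, "ty": 10, "tz": 0, "ax": 0, "ay": 0, "az": 0, "claw": 0.6},
  {"tx": -38, "ty": 8, "tz": -40, "ax": 0, "ay": 0, "az": 0, "claw": 0.6},
  {"tx": 0, "ty": 0, "tz": -40, "ax": 0, "ay": 0, "az": 0, "claw": 0.6},
  {"tx": 0, "ty": 0, "tz": 0, "ax": 0, "ay": 0, "az": 0, "claw": 0.6},
  {"tx": 0, "ty": 0, "tz": 0, "ax": 0, "ay": 0, "az": 0, "claw": 0.6},
])

```text
time_s: 12.9
tcp_pos: [0.4414, 0.1227, 0.1065]
eef_rot: [-179.9, -0.0, 180.0]
contact_force: [-0.1, -0.2, 0.9]
gripper_width: 0.0699
```

```bash
python3 - <<'E'
from h import *
s=r.get_state(); print(s["tcp_pos"],s["eef_rot"])
c=optics.capture("top");save(c,"t6.png",(180,130,340,280),4);nests(c)
c=optics.capture("side");nests(c)
E
```

```text
[0.44136339 0.12271233 0.10654044] [-1.79949840e+02 -5.30311699e-03  1.79999875e+02]
yel [502, 61, 26, 16, 260] [511.2  67.7] ray [ 0.9684 -0.745   0.015 ] P [ 1.151 -1.004 -0.419] -0.259
yel [244, 179, 17, 16, 222] [252.4 186.5] ray [0.6021 0.0967 0.015 ] P [0.594 0.091 0.094] 0.102
yel [275, 230, 11, 16, 139] [279.  237.4] ray [0.4425 0.0123 0.015 ] P [0.444 0.016 0.026] 0.2
yel [245, 269, 11, 10, 54] [250.8 274.3] ray [0.3334 0.1064 0.015 ] P [0.332 0.103 0.024] 0.031
yel [449, 286, 57, 79, 4157] [477. 325.] ray [ 0.1607 -0.5956  0.015 ] P [ 0.16  -0.596  0.014] 0.022
yel [52, 302, 32, 39, 841] [ 67.5 321. ] ray [0.2006 0.6609 0.015 ] P [0.203 0.654 0.028] 0.037
yel [304, 27, 32, 36, 415] [315.6  42.6] ray [ 1.4418 -1.8922  0.015 ] P [ 1.031 -1.035  0.249] 0.585
yel [345, 81, 59, 56, 1447] [378.5 113. ] ray [ 0.6434 -0.9722  0.015 ] P [ 0.698 -1.202 -0.083] -0.005
yel [424, 157, 83, 38, 1827] [466.  176.1] ray [ 0.1585 -0.5851  0.015 ] P [ 0.154 -0.581  0.016] 0.261
yel [226, 207, 17, 15, 189] [233.3 213.5] ray [0.6602 0.0198 0.015 ] P [0.593 0.1   0.095] 0.198
yel [351, 214, 10, 6, 42] [355.  216.1] ray [ 0.3638 -0.1693  0.015 ] P [ 0.349 -0.124  0.051] 0.058
yel [289, 234, 17, 17, 238] [297.  242.2] ray [0.4438 0.0209 0.015 ] P [0.439 0.032 0.025] 0.033
yel [268, 256, 20, 20, 288] [277.5 265.8] ray [0.4371 0.1228 0.015 ] P [0.432 0.132 0.025] 0.033
yel [261, 304, 22, 23, 407] [271.7 314.7] ray [0.3634 0.2542 0.015 ] P [0.36  0.26  0.026] 0.032
```

View pics/t6.png

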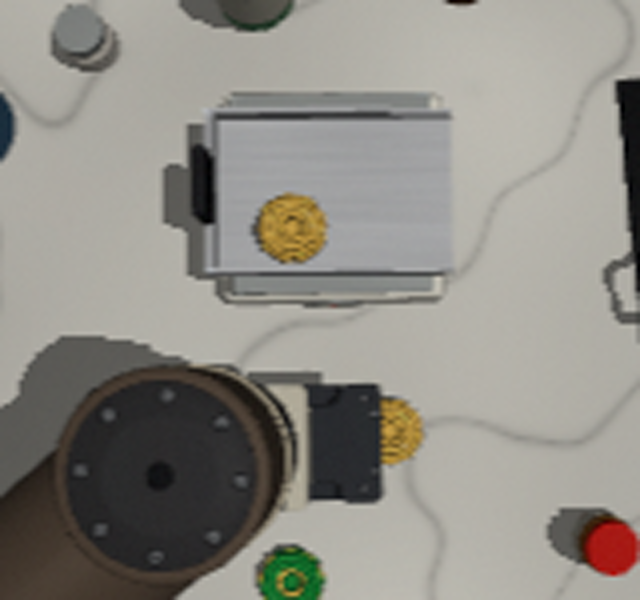

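Nest A lies flat in the scoop at crop (290,228), and the second nest is under the gripper.

Call:
step_arm([
  {"tx": 0, "ty": 0, "tz": -40, "ax": 0, "ay": 0, "az": 0, "claw": 0.6},
  {"tx": 0, "ty": 0, "tz": -34, "ax": 0, "ay": 0, "az": 0, "claw": 0.6},
  {"tx": 0, "ty": 0, "tz": 0, "ax": 0, "ay": 0, "az": 0, "claw": 0.6},
  {"tx": 0, "ty": 0, "tz": 0, "ax": 0, "ay": 0, "az": 0, "claw": 0.6},
])

```text
time_s: 13.4
tcp_pos: [0.4417, 0.1228, 0.0327]
eef_rot: [-180.0, 0.0, 180.0]
contact_force: [0.5, 0.7, 0.2]
gripper_width: 0.0706
```

Call:
step_arm([
  {"tx": -5, "ty": 1, "tz": -4, "ax": 0, "ay": 0, "az": 0, "claw": 0.6},
  {"tx": 0, "ty": 0, "tz": 0, "ax": 0, "ay": 0, "az": 0, "claw": 0.6},
  {"tx": 0, "ty": 0, "tz": 0, "ax": 0, "ay": 0, "az": 0, "claw": 0},
  {"tx": 0, "ty": 0, "tz": 0, "ax": 0, "ay": 0, "az": 0, "claw": 0},
  {"tx": 0, "ty": 0, "tz": 0, "ax": 0, "ay": 0, "az": 0, "claw": 0},
  {"tx": 0, "ty": 0, "tz": 0, "ax": 0, "ay": 0, "az": 0, "claw": 0},
  {"tx": 0, "ty": 0, "tz": 0, "ax": 0, "ay": 0, "az": 0, "claw": 0},
  {"tx": 0, "ty": 0, "tz": 40, "ax": 0, "ay": 0, "az": 0, "claw": 0},
  {"tx": 0, "ty": 0, "tz": 45, "ax": 0, "ay": 0, "az": 0, "claw": 0},
  {"tx": 0, "ty": 0, "tz": 45, "ax": 0, "ay": 0, "az": 0, "claw": 0},
  {"tx": 0, "ty": 0, "tz": 12, "ax": 0, "ay": 0, "az": 0, "claw": 0},
])

```text
time_s: 14.5
tcp_pos: [0.4377, 0.1247, 0.1745]
eef_rot: [179.8, 0.4, -180.0]
contact_force: [0.2, 1.1, 0.0]
gripper_width: 0.0516
```

Call:
step_arm([
  {"tx": 30, "ty": -5, "tz": 0, "ax": 0, "ay": 0, "az": 0, "claw": 0},
  {"tx": 45, "ty": -7, "tz": 0, "ax": 0, "ay": 0, "az": 0, "claw": 0},
  {"tx": 45, "ty": -7, "tz": 0, "ax": 0, "ay": 0, "az": 0, "claw": 0},
  {"tx": 45, "ty": -7, "tz": 0, "ax": 0, "ay": 0, "az": 0, "claw": 0},
  {"tx": 33, "ty": -5, "tz": 0, "ax": 0, "ay": 0, "az": 0, "claw": 0},
  {"tx": 15, "ty": -2, "tz": 0, "ax": 0, "ay": 0, "az": 0, "claw": 0},
  {"tx": 0, "ty": 0, "tz": 0, "ax": 0, "ay": 0, "az": 0, "claw": 0},
  {"tx": 0, "ty": 0, "tz": 0, "ax": 0, "ay": 0, "az": 0, "claw": 0},
  {"tx": 0, "ty": 0, "tz": -35, "ax": 0, "ay": 0, "az": 0, "claw": 0},
  {"tx": 0, "ty": 0, "tz": -22, "ax": 0, "ay": 0, "az": 0, "claw": 0},
  {"tx": 0, "ty": 0, "tz": 0, "ax": 0, "ay": 0, "az": 0, "claw": 0},
  {"tx": 0, "ty": 0, "tz": 0, "ax": 0, "ay": 0, "az": 0, "claw": 0},
])

```text
time_s: 15.7
tcp_pos: [0.6483, 0.0908, 0.1135]
eef_rot: [-180.0, 0.0, -180.0]
contact_force: [0.7, 0.1, -0.6]
gripper_width: 0.0519
```

Call:
step_arm([
  {"tx": 0, "ty": 0, "tz": 0, "ax": 0, "ay": 0, "az": 0, "claw": 0.4},
  {"tx": 0, "ty": 0, "tz": 0, "ax": 0, "ay": 0, "az": 0, "claw": 0.4},
  {"tx": 0, "ty": 0, "tz": 0, "ax": 0, "ay": 0, "az": 0, "claw": 0.4},
  {"tx": 0, "ty": 0, "tz": 35, "ax": 0, "ay": 0, "az": 0, "claw": 0.4},
  {"tx": 0, "ty": 0, "tz": 35, "ax": 0, "ay": 0, "az": 0, "claw": 0.6},
  {"tx": -41, "ty": -14, "tz": 0, "ax": 0, "ay": 0, "az": 0, "claw": 0.6},
  {"tx": -41, "ty": -14, "tz": 0, "ax": 0, "ay": 0, "az": 0, "claw": 0.6},
  {"tx": -41, "ty": -14, "tz": 0, "ax": 0, "ay": 0, "az": 0, "claw": 0.6},
  {"tx": -41, "ty": -14, "tz": 0, "ax": 0, "ay": 0, "az": 0, "claw": 0.6},
  {"tx": -41, "ty": -14, "tz": 0, "ax": 0, "ay": 0, "az": 0, "claw": 0.6},
  {"tx": 0, "ty": 0, "tz": -40, "ax": 0, "ay": 0, "az": 0, "claw": 0.6},
  {"tx": 0, "ty": 0, "tz": -30, "ax": 0, "ay": 0, "az": 0, "claw": 0.6},
])

```text
time_s: 16.9
tcp_pos: [0.4435, 0.0206, 0.114]
eef_rot: [179.8, 0.3, 180.0]
contact_force: [0.5, -0.2, -0.1]
gripper_width: 0.0702
```

```bash
python3 - <<'E'
from h import *
c=optics.capture("top");nests(c)
c=optics.capture("side");nests(c)
s=r.get_state(); print(s["tcp_pos"],s["eef_rot"])
E
```

```text
yel [502, 61, 26, 16, 261] [511.2  67.7] ray [ 0.9684 -0.745   0.015 ] P [ 1.151 -1.006 -0.419] -0.258
yel [243, 160, 18, 36, 478] [252.1 177.5] ray [0.6302 0.0979 0.015 ] P [0.624 0.092 0.093] 0.102
yel [449, 286, 57, 79, 4157] [477. 325.] ray [ 0.1607 -0.5956  0.015 ] P [ 0.16  -0.596  0.014] 0.021
yel [52, 302, 32, 39, 842] [ 67.5 321. ] ray [0.2006 0.6609 0.015 ] P [0.203 0.654 0.027] 0.035
yel [332, 62, 72, 74, 2721] [372.8 104.9] ray [ 0.7203 -1.0756  0.015 ] P [ 0.713 -1.124 -0.063] 0.1
yel [424, 157, 83, 39, 1827] [466.1 176. ] ray [ 0.1577 -0.5818  0.015 ] P [ 0.154 -0.581  0.016] 0.26
yel [214, 199, 30, 24, 339] [227.4 210.5] ray [0.6846 0.0157 0.015 ] P [0.605 0.095 0.094] 0.155
yel [350, 213, 10, 7, 43] [354.9 216.2] ray [ 0.3672 -0.1699  0.015 ] P [ 0.35  -0.124  0.05 ] 0.056
yel [289, 234, 18, 17, 238] [297.2 242.5] ray [0.4427 0.0201 0.015 ] P [0.437 0.033 0.025] 0.033
yel [285, 297, 22, 23, 387] [295.3 307.7] ray [0.331  0.2089 0.015 ] P [0.328 0.216 0.026] 0.032
[0.44149435 0.01964079 0.11078979] [-179.92381243   -0.22626231  179.92049961]
```

Both rear nests are in. The fourth nest has been knocked to about (0.331, 0.209). Now the third.

Call:
step_arm([
  {"tx": 0, "ty": 0, "tz": -45, "ax": 0, "ay": 0, "az": 0, "claw": 0.6},
  {"tx": 1, "ty": 1, "tz": -39, "ax": 0, "ay": 0, "az": 0, "claw": 0.6},
  {"tx": 0, "ty": 0, "tz": 0, "ax": 0, "ay": 0, "az": 0, "claw": 0.6},
  {"tx": 0, "ty": 0, "tz": 0, "ax": 0, "ay": 0, "az": 0, "claw": 0.6},
  {"tx": 0, "ty": 0, "tz": 0, "ax": 0, "ay": 0, "az": 0, "claw": 0},
  {"tx": 0, "ty": 0, "tz": 0, "ax": 0, "ay": 0, "az": 0, "claw": 0},
  {"tx": 0, "ty": 0, "tz": 0, "ax": 0, "ay": 0, "az": 0, "claw": 0},
  {"tx": 0, "ty": 0, "tz": 0, "ax": 0, "ay": 0, "az": 0, "claw": 0},
  {"tx": 0, "ty": 0, "tz": 0, "ax": 0, "ay": 0, "az": 0, "claw": 0},
])

```text
time_s: 17.9
tcp_pos: [0.4457, 0.022, 0.0302]
eef_rot: [179.9, 0.1, 180.0]
contact_force: [-2.7, 1.3, 10.8]
gripper_width: 0.0515
```

Call:
step_arm([
  {"tx": 0, "ty": 0, "tz": 40, "ax": 0, "ay": 0, "az": 0, "claw": 0},
  {"tx": 0, "ty": 0, "tz": 45, "ax": 0, "ay": 0, "az": 0, "claw": 0},
  {"tx": 0, "ty": 0, "tz": 45, "ax": 0, "ay": 0, "az": 0, "claw": 0},
  {"tx": 0, "ty": 0, "tz": 10, "ax": 0, "ay": 0, "az": 0, "claw": 0},
  {"tx": 25, "ty": -2, "tz": 0, "ax": 0, "ay": 0, "az": 0, "claw": 0},
  {"tx": 40, "ty": -3, "tz": 0, "ax": 0, "ay": 0, "az": 0, "claw": 0},
  {"tx": 40, "ty": -3, "tz": 0, "ax": 0, "ay": 0, "az": 0, "claw": 0},
  {"tx": 30, "ty": -3, "tz": 0, "ax": 0, "ay": 0, "az": 0, "claw": 0},
  {"tx": 15, "ty": 0, "tz": 0, "ax": 0, "ay": 0, "az": 0, "claw": 0},
  {"tx": 0, "ty": 0, "tz": 0, "ax": 0, "ay": 0, "az": 0, "claw": 0},
  {"tx": 0, "ty": 0, "tz": 0, "ax": 0, "ay": 0, "az": 0, "claw": 0},
])

```text
time_s: 19.0
tcp_pos: [0.594, 0.0104, 0.1682]
eef_rot: [-180.0, -0.1, 179.9]
contact_force: [-0.0, 0.2, -0.1]
gripper_width: 0.0519
```

Call:
step_arm([
  {"tx": 0, "ty": 0, "tz": -35, "ax": 0, "ay": 0, "az": 0, "claw": 0},
  {"tx": 0, "ty": 0, "tz": -27, "ax": 0, "ay": 0, "az": 0, "claw": 0},
  {"tx": 0, "ty": 0, "tz": 0, "ax": 0, "ay": 0, "az": 0, "claw": 0},
  {"tx": 0, "ty": 0, "tz": 0, "ax": 0, "ay": 0, "az": 0, "claw": 0},
])

```text
time_s: 19.4
tcp_pos: [0.5942, 0.0106, 0.1075]
eef_rot: [-180.0, -0.0, 180.0]
contact_force: [0.2, 0.7, 0.7]
gripper_width: 0.0518
```

Call:
step_arm([
  {"tx": 0, "ty": 0, "tz": -8, "ax": 0, "ay": 0, "az": 0, "claw": 0},
  {"tx": 0, "ty": 0, "tz": 0, "ax": 0, "ay": 0, "az": 0, "claw": 0},
  {"tx": 0, "ty": 0, "tz": 0, "ax": 0, "ay": 0, "az": 0, "claw": 0.34},
  {"tx": 0, "ty": 0, "tz": 0, "ax": 0, "ay": 0, "az": 0, "claw": 0.34},
  {"tx": 0, "ty": 0, "tz": 0, "ax": 0, "ay": 0, "az": 0, "claw": 0.34},
  {"tx": 0, "ty": 0, "tz": 30, "ax": 0, "ay": 0, "az": 0, "claw": 0.34},
  {"tx": 0, "ty": 0, "tz": 45, "ax": 0, "ay": 0, "az": 0, "claw": 0.6},
  {"tx": -40, "ty": 0, "tz": 0, "ax": 0, "ay": 0, "az": 0, "claw": 0.6},
  {"tx": -45, "ty": 20, "tz": 0, "ax": 0, "ay": 0, "az": 0, "claw": 0.6},
  {"tx": -40, "ty": 30, "tz": 0, "ax": 0, "ay": 0, "az": 0, "claw": 0.6},
  {"tx": -30, "ty": 40, "tz": 0, "ax": 0, "ay": 0, "az": 0, "claw": 0.6},
  {"tx": -25, "ty": 40, "tz": 0, "ax": 0, "ay": 0, "az": 0, "claw": 0.6},
])

```text
time_s: 20.6
tcp_pos: [0.4132, 0.1411, 0.1743]
eef_rot: [179.9, 0.1, 179.9]
contact_force: [0.8, 2.1, 0.2]
gripper_width: 0.0701
```

```bash
python3 - <<'E'
from h import *
s=r.get_state(); print(s["tcp_pos"],s["eef_rot"],s["joints"])
c=optics.capture("top");nests(c);save(c,"t7.png",(140,130,340,330),3)
c=optics.capture("side");nests(c)
E
```

```text
[0.4131557  0.14108466 0.17430597] [1.79937452e+02 6.09825375e-02 1.79897327e+02] [ 4.49137659e+01  1.20011780e+00 -3.39520778e+01 -1.32504086e-03
 -5.47604545e+01 -1.35015642e+02]
yel [502, 61, 26, 16, 258] [511.3  67.6] ray [ 0.9684 -0.745   0.015 ] P [ 1.151 -1.005 -0.419] -0.258
yel [244, 160, 17, 37, 476] [252.4 178.1] ray [0.6286 0.0964 0.015 ] P [0.622 0.091 0.093] 0.101
yel [272, 179, 17, 17, 226] [279.6 187.1] ray [0.5993 0.0098 0.015 ] P [0.592 0.011 0.093] 0.1
yel [245, 272, 11, 7, 46] [251.2 274.8] ray [0.3288 0.1065 0.015 ] P [0.331 0.1   0.022] 0.029
yel [449, 286, 57, 79, 4155] [477. 325.] ray [ 0.1607 -0.5956  0.015 ] P [ 0.16  -0.596  0.014] 0.022
yel [52, 302, 32, 39, 842] [ 67.5 321. ] ray [0.2006 0.6609 0.015 ] P [0.204 0.654 0.028] 0.036
yel [365, 77, 39, 60, 1099] [385.4 109.5] ray [ 0.6147 -1.0214  0.015 ] P [ 0.689 -1.303 -0.084] 0.524
yel [424, 157, 83, 39, 1831] [466.2 176.1] ray [ 0.1577 -0.5818  0.015 ] P [ 0.154 -0.581  0.016] 0.261
yel [246, 194, 13, 7, 63] [252.  196.9] ray [ 0.6701 -0.0797  0.015 ] P [0.598 0.015 0.097] 0.266
yel [214, 200, 27, 23, 319] [226.7 210.8] ray [0.6866 0.0201 0.015 ] P [0.608 0.098 0.094] 0.256
yel [285, 297, 22, 23, 386] [295.3 307.7] ray [0.331  0.2089 0.015 ] P [0.328 0.216 0.026] 0.033
```

View pics/t7.png

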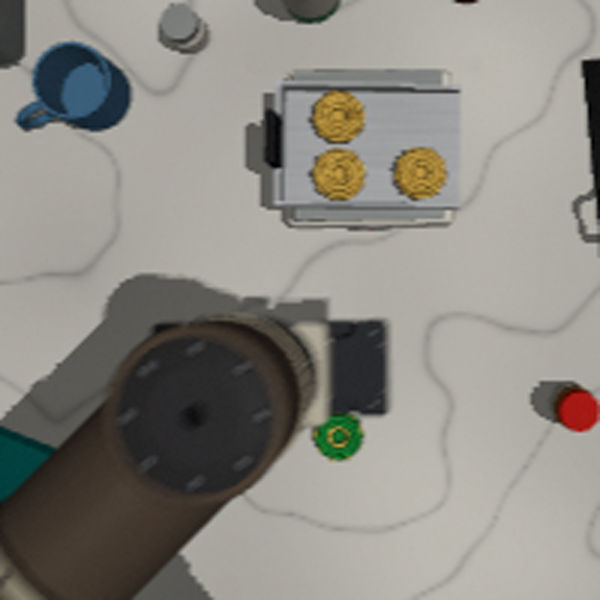

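Three nests sit in the scoop at crop (338,117), (338,175) and (419,173). Now the fourth, at (0.331, 0.209), which is near the inner reach limit.

Call:
step_arm([
  {"tx": -28, "ty": 23, "tz": 0, "ax": 0, "ay": 0, "az": 0, "claw": 0.6},
  {"tx": -28, "ty": 23, "tz": 0, "ax": 0, "ay": 0, "az": 0, "claw": 0.6},
  {"tx": -26, "ty": 22, "tz": 0, "ax": 0, "ay": 0, "az": 0, "claw": 0.6},
  {"tx": 0, "ty": 0, "tz": -30, "ax": 0, "ay": 0, "az": 0, "claw": 0.6},
  {"tx": 0, "ty": 0, "tz": -30, "ax": 0, "ay": 0, "az": 0, "claw": 0.6},
  {"tx": 0, "ty": 0, "tz": -20, "ax": 0, "ay": 0, "az": 0, "claw": 0.6},
  {"tx": 0, "ty": 0, "tz": 0, "ax": 0, "ay": 0, "az": 0, "claw": 0.6},
  {"tx": 0, "ty": 0, "tz": 0, "ax": 0, "ay": 0, "az": 0, "claw": 0.6},
])

```text
time_s: 21.5
tcp_pos: [0.3331, 0.2085, 0.0941]
eef_rot: [-180.0, -0.0, 180.0]
contact_force: [-0.5, 0.6, 0.2]
gripper_width: 0.0701
```

```bash
python3 - <<'E'
from h import *
c=optics.capture("side");nests(c)
s=r.get_state(); print(s["tcp_pos"],s["eef_rot"],s["joints"])
E
```

```text
yel [303, 23, 106, 96, 6736] [360.6  63.4] ray [ 0.9633 -1.463   0.015 ] P [ 0.778 -1.069  0.174] 0.541
yel [458, 162, 49, 36, 1061] [482.2 179.8] ray [ 0.1065 -0.59    0.015 ] P [ 0.101 -0.589  0.016] 0.489
yel [246, 194, 16, 14, 160] [252.5 200. ] ray [ 0.6548 -0.0672  0.015 ] P [0.591 0.022 0.094] 0.1
yel [214, 200, 30, 23, 351] [227.6 210.8] ray [0.683  0.0176 0.015 ] P [0.604 0.096 0.094] 0.155
yel [285, 297, 22, 22, 365] [295.9 308.1] ray [0.3317 0.2078 0.015 ] P [0.326 0.217 0.025] 0.033
[0.33337688 0.2089797  0.09460037] [1.79962469e+02 4.35228229e-02 1.79955928e+02] [ 6.12771603e+01  3.27157954e+00 -4.49735496e+01  3.03231628e-02
 -4.17010610e+01 -1.51343849e+02]
```

Call:
step_arm([
  {"tx": -2, "ty": 0, "tz": -36, "ax": 0, "ay": 0, "az": 0, "claw": 0.6},
  {"tx": 0, "ty": 0, "tz": -30, "ax": 0, "ay": 0, "az": 0, "claw": 0.6},
  {"tx": 0, "ty": 0, "tz": 0, "ax": 0, "ay": 0, "az": 0, "claw": 0.6},
  {"tx": 0, "ty": 0, "tz": 0, "ax": 0, "ay": 0, "az": 0, "claw": 0.6},
  {"tx": 0, "ty": 0, "tz": 0, "ax": 0, "ay": 0, "az": 0, "claw": 0},
  {"tx": 0, "ty": 0, "tz": 0, "ax": 0, "ay": 0, "az": 0, "claw": 0},
  {"tx": 0, "ty": 0, "tz": 0, "ax": 0, "ay": 0, "az": 0, "claw": 0},
  {"tx": 0, "ty": 0, "tz": 0, "ax": 0, "ay": 0, "az": 0, "claw": 0},
  {"tx": 0, "ty": 0, "tz": 0, "ax": 0, "ay": 0, "az": 0, "claw": 0},
])

```text
time_s: 22.45
tcp_pos: [0.3312, 0.2092, 0.0287]
eef_rot: [179.9, 0.1, 180.0]
contact_force: [-1.6, -2.2, 11.3]
gripper_width: 0.0518
```

Call:
step_arm([
  {"tx": 0, "ty": 0, "tz": 40, "ax": 0, "ay": 0, "az": 0, "claw": 0},
  {"tx": 0, "ty": 0, "tz": 45, "ax": 0, "ay": 0, "az": 0, "claw": 0},
  {"tx": 0, "ty": 0, "tz": 45, "ax": 0, "ay": 0, "az": 0, "claw": 0},
  {"tx": 0, "ty": 0, "tz": 15, "ax": 0, "ay": 0, "az": 0, "claw": 0},
  {"tx": 30, "ty": -20, "tz": 0, "ax": 0, "ay": 0, "az": 0, "claw": 0},
  {"tx": 40, "ty": -25, "tz": 0, "ax": 0, "ay": 0, "az": 0, "claw": 0},
  {"tx": 40, "ty": -25, "tz": 0, "ax": 0, "ay": 0, "az": 0, "claw": 0},
  {"tx": 40, "ty": -25, "tz": 0, "ax": 0, "ay": 0, "az": 0, "claw": 0},
  {"tx": 40, "ty": -25, "tz": 0, "ax": 0, "ay": 0, "az": 0, "claw": 0},
  {"tx": 40, "ty": -25, "tz": 0, "ax": 0, "ay": 0, "az": 0, "claw": 0},
  {"tx": 40, "ty": -25, "tz": 0, "ax": 0, "ay": 0, "az": 0, "claw": 0},
  {"tx": 30, "ty": -20, "tz": 0, "ax": 0, "ay": 0, "az": 0, "claw": 0},
])

```text
time_s: 23.65
tcp_pos: [0.6326, 0.0167, 0.1726]
eef_rot: [-180.0, 0.0, 179.9]
contact_force: [0.6, 1.6, -1.2]
gripper_width: 0.0516
```

Call:
step_arm([
  {"tx": 18, "ty": -9, "tz": 0, "ax": 0, "ay": 0, "az": 0, "claw": 0},
  {"tx": 0, "ty": 0, "tz": 0, "ax": 0, "ay": 0, "az": 0, "claw": 0},
  {"tx": 0, "ty": 0, "tz": 0, "ax": 0, "ay": 0, "az": 0, "claw": 0},
  {"tx": 0, "ty": 0, "tz": 0, "ax": 0, "ay": 0, "az": 0, "claw": 0},
])

```text
time_s: 24.05
tcp_pos: [0.648, 0.0099, 0.1729]
eef_rot: [180.0, -0.0, 180.0]
contact_force: [0.0, 0.6, -0.4]
gripper_width: 0.052
```

Call:
step_arm([
  {"tx": 1, "ty": 0, "tz": -40, "ax": 0, "ay": 0, "az": 0, "claw": 0},
  {"tx": 0, "ty": 0, "tz": -28, "ax": 0, "ay": 0, "az": 0, "claw": 0},
  {"tx": 0, "ty": 0, "tz": -6, "ax": 0, "ay": 0, "az": 0, "claw": 0},
  {"tx": 0, "ty": 0, "tz": 0, "ax": 0, "ay": 0, "az": 0, "claw": 0},
  {"tx": 0, "ty": 0, "tz": 0, "ax": 0, "ay": 0, "az": 0, "claw": 0.34},
  {"tx": 0, "ty": 0, "tz": 0, "ax": 0, "ay": 0, "az": 0, "claw": 0.34},
  {"tx": 0, "ty": 0, "tz": 0, "ax": 0, "ay": 0, "az": 0, "claw": 0.34},
  {"tx": 0, "ty": 0, "tz": 30, "ax": 0, "ay": 0, "az": 0, "claw": 0.34},
  {"tx": 0, "ty": 0, "tz": 45, "ax": 0, "ay": 0, "az": 0, "claw": 0.6},
  {"tx": 0, "ty": 0, "tz": 45, "ax": 0, "ay": 0, "az": 0, "claw": 0.6},
  {"tx": -45, "ty": 0, "tz": 0, "ax": 0, "ay": 0, "az": 0, "claw": 0.6},
  {"tx": -45, "ty": 0, "tz": 0, "ax": 0, "ay": 0, "az": 0, "claw": 0.6},
])

```text
time_s: 25.25
tcp_pos: [0.5602, 0.0098, 0.2204]
eef_rot: [179.9, 0.2, 179.9]
contact_force: [-1.3, 0.2, -0.3]
gripper_width: 0.07
```

Call:
step_arm([
  {"tx": -45, "ty": 0, "tz": 0, "ax": 0, "ay": 0, "az": 0, "claw": 0.6},
  {"tx": -45, "ty": 0, "tz": 0, "ax": 0, "ay": 0, "az": 0, "claw": 0.6},
  {"tx": 0, "ty": 0, "tz": 0, "ax": 0, "ay": 0, "az": 0, "claw": 0.6},
])

```text
time_s: 25.55
tcp_pos: [0.4651, 0.0088, 0.2196]
eef_rot: [179.9, 0.0, 180.0]
contact_force: [2.1, 0.0, 0.3]
gripper_width: 0.0703
```

```bash
python3 - <<'E'
from h import *
s=r.get_state(); print(s["tcp_pos"],s["eef_rot"])
c=optics.capture("top");save(c,"t8.png",(180,120,460,270),2.8)
P=pts(c); 
m=np.zeros(P.shape[:2],bool); m[140:220,225:300]=1
m&=(P[...,2]>.078)&(P[...,2]<.16); X=P[m]; print("scoop",cv2.minAreaRect(X[:,:2].astype(np.float32)))
m=np.zeros(P.shape[:2],bool); m[140:220,225:300]=1
m&=(P[...,2]>.13)&(P[...,2]<.16); X=P[m]; print("plate",X.mean(0),cv2.minAreaRect(X[:,:2].astype(np.float32)))
X=P[100:260,310:470].reshape(-1,3); X=X[(X[:,2]>.09)&(X[:,2]<.1)]; X=X[(abs(np.hypot(X[:,0]-.6,X[:,1]+.34)-.12)<.04)]
A=np.c_[2*X[:,:2],np.ones(len(X))]; 
for _ in range(5):
  s=np.linalg.lstsq(A,(X[:,:2]**2).sum(1),rcond=None)[0]; R=np.sqrt(s[2]+s[0]**2+s[1]**2); k=abs(np.hypot(X[:,0]-s[0],X[:,1]-s[1])-R)<.008; X=X[k];A=A[k]
print("pot",s[:2],R,len(X))
E
```

```text
[0.46513616 0.00878022 0.21963441] [1.79905687e+02 4.68028198e-02 1.79960723e+02]
scoop ((0.6202458143234253, 0.06173939257860184), (0.17982202768325806, 0.11971763521432877), 89.13484954833984)
plate [0.6208596  0.14719605 0.14970939] ((0.6216565370559692, 0.14728300273418427), (0.008743025362491608, 0.049621861428022385), 88.78598022460938)
pot [ 0.58158468 -0.32343757] 0.11721159403740945 381
```

View pics/t8.png

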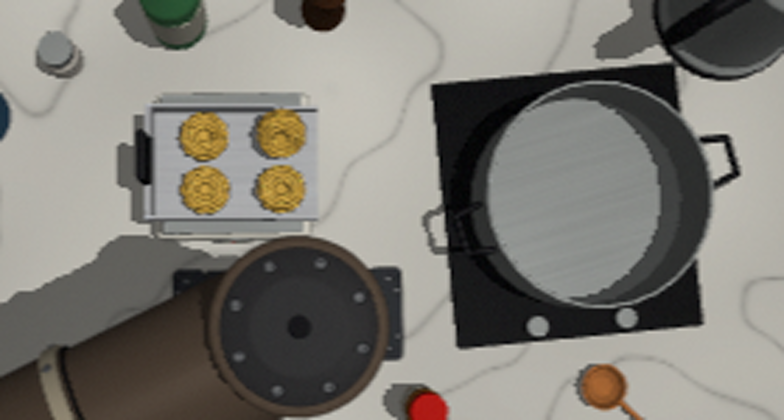

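All four nests lie flat in the scoop at crop (203,135), (281,134), (205,190) and (280,189). The pot centre is (0.582, -0.323), and the scoop is centred within about 3 mm. Next I regrip the plate.

Call:
step_arm([
  {"tx": 31, "ty": 28, "tz": 0, "ax": 0, "ay": 0, "az": 0, "claw": 0.6},
  {"tx": 31, "ty": 28, "tz": 0, "ax": 0, "ay": 0, "az": 0, "claw": 0.6},
  {"tx": 31, "ty": 28, "tz": 0, "ax": 0, "ay": 0, "az": 0, "claw": 0.4},
  {"tx": 31, "ty": 28, "tz": 0, "ax": 0, "ay": 0, "az": 0, "claw": 0.2},
  {"tx": 31, "ty": 28, "tz": 0, "ax": 0, "ay": 0, "az": 0, "claw": 0},
  {"tx": 0, "ty": 0, "tz": -30, "ax": 0, "ay": 0, "az": 0, "claw": 0},
  {"tx": 0, "ty": 0, "tz": 0, "ax": 0, "ay": 0, "az": 0, "claw": 0},
  {"tx": 0, "ty": 0, "tz": 0, "ax": 0, "ay": 0, "az": 0, "claw": 0},
])

```text
time_s: 26.4
tcp_pos: [0.6247, 0.1491, 0.1883]
eef_rot: [-179.9, -0.1, 180.0]
contact_force: [-0.1, -0.6, 1.2]
gripper_width: 0.0438
```

Call:
step_arm([
  {"tx": -3, "ty": 1, "tz": -30, "ax": 0, "ay": 0, "az": 0, "claw": 0},
  {"tx": 0, "ty": 0, "tz": -20, "ax": 0, "ay": 0, "az": 0, "claw": 0},
  {"tx": 0, "ty": 0, "tz": -11, "ax": 0, "ay": 0, "az": 0, "claw": 0},
  {"tx": 0, "ty": 0, "tz": 0, "ax": 0, "ay": 0, "az": 0, "claw": 0},
  {"tx": 0, "ty": 0, "tz": 0, "ax": 0, "ay": 0, "az": 0, "claw": 0},
], newtons=20)

```text
time_s: 26.9
tcp_pos: [0.6225, 0.1505, 0.1293]
eef_rot: [180.0, 0.1, 180.0]
contact_force: [0.4, -0.5, 1.1]
gripper_width: 0.0437
```

Call:
step_arm([
  {"tx": 0, "ty": 0, "tz": 0, "ax": 0, "ay": 0, "az": 0, "claw": -0.5},
  {"tx": 0, "ty": 0, "tz": 0, "ax": 0, "ay": 0, "az": 0, "claw": -0.7},
  {"tx": 0, "ty": 0, "tz": 0, "ax": 0, "ay": 0, "az": 0, "claw": -0.75},
  {"tx": 0, "ty": 0, "tz": 0, "ax": 0, "ay": 0, "az": 0, "claw": -0.8},
  {"tx": 0, "ty": 0, "tz": 0, "ax": 0, "ay": 0, "az": 0, "claw": -1},
  {"tx": 0, "ty": 0, "tz": 0, "ax": 0, "ay": 0, "az": 0, "claw": -1},
  {"tx": 0, "ty": 0, "tz": 0, "ax": 0, "ay": 0, "az": 0, "claw": -1},
  {"tx": 0, "ty": 0, "tz": 0, "ax": 0, "ay": 0, "az": 0, "claw": -1},
], newtons=55)

```text
time_s: 27.7
tcp_pos: [0.6217, 0.1504, 0.1276]
eef_rot: [-180.0, -0.0, 180.0]
contact_force: [-0.7, -1.6, -0.7]
gripper_width: 0.0101
```

Gripped. Lift gently, then carry level to the pot with soft acceleration.

Call:
step_arm([
  {"tx": 0, "ty": 0, "tz": 3, "ax": 0, "ay": 0, "az": 0, "claw": -1},
  {"tx": 0, "ty": 0, "tz": 6, "ax": 0, "ay": 0, "az": 0, "claw": -1},
  {"tx": 0, "ty": 0, "tz": 10, "ax": 0, "ay": 0, "az": 0, "claw": -1},
  {"tx": 0, "ty": 0, "tz": 14, "ax": 0, "ay": 0, "az": 0, "claw": -1},
  {"tx": 0, "ty": 0, "tz": 14, "ax": 0, "ay": 0, "az": 0, "claw": -1},
  {"tx": 0, "ty": 0, "tz": 12, "ax": 0, "ay": 0, "az": 0, "claw": -1},
  {"tx": 0, "ty": 0, "tz": 7, "ax": 0, "ay": 0, "az": 0, "claw": -1},
  {"tx": 0, "ty": 0, "tz": 3, "ax": 0, "ay": 0, "az": 0, "claw": -1},
  {"tx": 0, "ty": 0, "tz": 0, "ax": 0, "ay": 0, "az": 0, "claw": -1},
])

```text
time_s: 28.6
tcp_pos: [0.6218, 0.1506, 0.1971]
eef_rot: [180.0, 0.0, 180.0]
contact_force: [-0.0, -0.5, -3.3]
gripper_width: 0.0094
```

```bash
python3 - <<'E'
from h import *
s=r.get_state(); print(s["tcp_pos"],s["eef_rot"],s["joints"],s["gripper_width"])
c=optics.capture("side");save(c,"s9.png",(150,80,430,270),2.8)
E
```

```text
[0.62179328 0.15060853 0.19709953] [1.79973984e+02 3.02935517e-02 1.79952150e+02] [ 3.10570626e+01  1.91453910e+01 -7.92294440e+00 -7.44305902e-03
 -6.28922868e+01 -1.21101516e+02] 0.009394488041914154
```

View pics/s9.png

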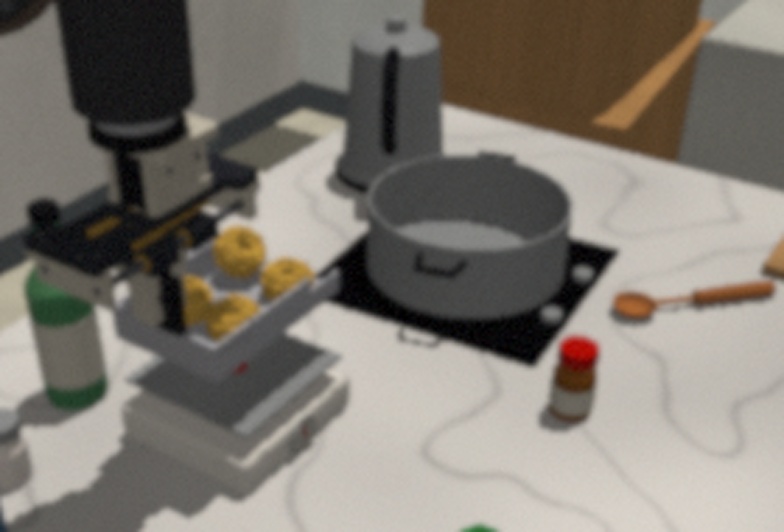

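The loaded scoop hangs level above the pan, with all four nests inside. Carry on.

Call:
step_arm([
  {"tx": -1, "ty": -5, "tz": 0, "ax": 0, "ay": 0, "az": 0, "claw": -1},
  {"tx": -2, "ty": -10, "tz": 0, "ax": 0, "ay": 0, "az": 0, "claw": -1},
  {"tx": -3, "ty": -15, "tz": 0, "ax": 0, "ay": 0, "az": 0, "claw": -1},
  {"tx": -3, "ty": -20, "tz": 0, "ax": 0, "ay": 0, "az": 0, "claw": -1},
  {"tx": -4, "ty": -25, "tz": 0, "ax": 0, "ay": 0, "az": 0, "claw": -1},
  {"tx": -4, "ty": -25, "tz": 0, "ax": 0, "ay": 0, "az": 0, "claw": -1},
  {"tx": -4, "ty": -25, "tz": 0, "ax": 0, "ay": 0, "az": 0, "claw": -1},
  {"tx": -4, "ty": -25, "tz": 0, "ax": 0, "ay": 0, "az": 0, "claw": -1},
  {"tx": -4, "ty": -25, "tz": 0, "ax": 0, "ay": 0, "az": 0, "claw": -1},
  {"tx": -4, "ty": -23, "tz": 0, "ax": 0, "ay": 0, "az": 0, "claw": -1},
  {"tx": -3, "ty": -19, "tz": 0, "ax": 0, "ay": 0, "az": 0, "claw": -1},
  {"tx": -2, "ty": -14, "tz": 0, "ax": 0, "ay": 0, "az": 0, "claw": -1},
])

```text
time_s: 29.85
tcp_pos: [0.5826, -0.083, 0.1968]
eef_rot: [-180.0, -0.0, 179.9]
contact_force: [0.7, 0.1, -2.0]
gripper_width: 0.0099
```

Call:
step_arm([
  {"tx": -1, "ty": -8, "tz": 0, "ax": 0, "ay": 0, "az": 0, "claw": -1},
  {"tx": 0, "ty": -4, "tz": 0, "ax": 0, "ay": 0, "az": 0, "claw": -1},
  {"tx": 0, "ty": 0, "tz": 0, "ax": 0, "ay": 0, "az": 0, "claw": -1},
  {"tx": 0, "ty": 0, "tz": 0, "ax": 0, "ay": 0, "az": 0, "claw": -1},
])

```text
time_s: 30.25
tcp_pos: [0.5829, -0.092, 0.1966]
eef_rot: [180.0, 0.0, 180.0]
contact_force: [0.5, -0.2, -3.5]
gripper_width: 0.0093
```

```bash
python3 - <<'E'
from h import *
s=r.get_state(); print(s["tcp_pos"],s["eef_rot"],s["joints"],s["gripper_width"])
c=optics.capture("top");save(c,"t10.png",(260,120,480,270),3)
p=s["tcp_pos"]; lip=p+[0,-.178,-.065]; print("lip",lip)
h=.065;prev=p[1:]
for i in range(1,11):
    t=np.deg2rad(5*i); q=lip[1:]+[.178*np.cos(t)-h*np.sin(t), .178*np.sin(t)+h*np.cos(t)]
    print(5*i,((q-prev)*1e3).round(1)); prev=q
E
```

```text
[ 0.58288947 -0.09203172  0.19661128] [1.79993976e+02 9.90954001e-04 1.79978313e+02] [ 9.99103338e+00  1.47087026e+01 -1.43274478e+01 -6.58761182e-03
 -6.09618266e+01 -1.00009522e+02] 0.00934096022406252
lip [ 0.58288947 -0.27003172  0.13161128]
5 [-6.3 15.3]
10 [-7.6 14.7]
15 [-8.9 13.9]
20 [-10.1  13.1]
25 [-11.2  12.2]
30 [-12.2  11.2]
35 [-13.1  10. ]
40 [-14.    8.9]
45 [-14.7   7.6]
50 [-15.3   6.3]
```

View pics/t10.png

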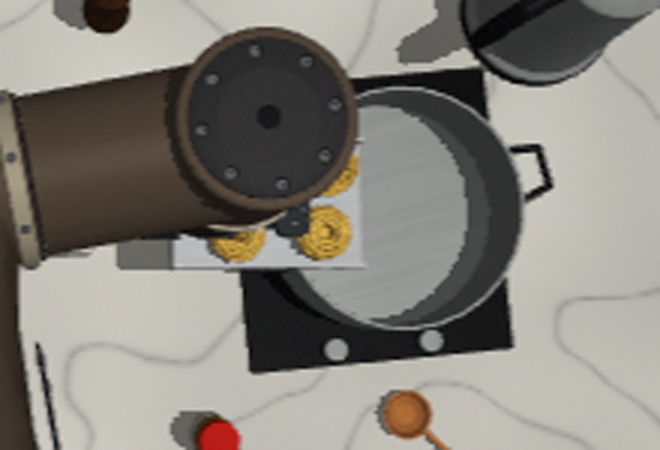

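The mouth (crop x≈362) is over the pot, whose centre is near (405,207), and the nests are still inside. Start tipping with a sign check.

Call:
step_arm([
  {"tx": 0, "ty": -6.3, "tz": 15.3, "ax": 5, "ay": 0, "az": 0, "claw": -1},
  {"tx": 0, "ty": -7.6, "tz": 14.7, "ax": 5, "ay": 0, "az": 0, "claw": -1},
  {"tx": 0, "ty": 0, "tz": 0, "ax": 0, "ay": 0, "az": 0, "claw": -1},
])

```text
time_s: 30.6
tcp_pos: [0.5845, -0.1078, 0.2289]
eef_rot: [169.9, 0.2, 179.9]
contact_force: [0.9, -0.4, -2.4]
gripper_width: 0.01
```

```bash
python3 - <<'E'
from h import *
s=r.get_state(); print(s["tcp_pos"],s["eef_rot"],s["joints"],s["gripper_width"])
P=pts(optics.capture("top"));X=P[140:220,300:390].reshape(-1,3)
k=(abs(X[:,0]-.583)<.05)&(X[:,1]<-.2)&(X[:,1]>-.28)&(X[:,2]>.115)&(X[:,2]<.3);print(np.c_[X[k][:,1:]][::40].round(3))
E
```

```text
[ 0.58447581 -0.10779288  0.22894562] [169.89450078   0.22324591 179.88493976] [  1.73858813  15.07391562  -5.59386111 -10.81038818 -69.12268985
 -87.98993042] 0.009963333261609161
[[-0.211  0.299]
 [-0.263  0.17 ]
 [-0.236  0.17 ]
 [-0.213  0.149]
 [-0.25   0.167]
 [-0.227  0.144]]
```

The sign is right: the tool tip leans +y, so the mouth goes down. Continue to 50°.

Call:
step_arm([
  {"tx": 0, "ty": -8.9, "tz": 13.9, "ax": 5, "ay": 0, "az": 0, "claw": -1},
  {"tx": 0, "ty": -10.1, "tz": 13.1, "ax": 5, "ay": 0, "az": 0, "claw": -1},
  {"tx": 0, "ty": -11.2, "tz": 12.2, "ax": 5, "ay": 0, "az": 0, "claw": -1},
  {"tx": 0, "ty": -12.2, "tz": 11.2, "ax": 5, "ay": 0, "az": 0, "claw": -1},
  {"tx": 0, "ty": -13.1, "tz": 10, "ax": 5, "ay": 0, "az": 0, "claw": -1},
  {"tx": 0, "ty": -14, "tz": 8.9, "ax": 5, "ay": 0, "az": 0, "claw": -1},
  {"tx": 0, "ty": -14.7, "tz": 7.6, "ax": 5, "ay": 0, "az": 0, "claw": -1},
  {"tx": 0, "ty": -15.3, "tz": 6.3, "ax": 5, "ay": 0, "az": 0, "claw": -1},
  {"tx": 0, "ty": 0, "tz": 0, "ax": 0, "ay": 0, "az": 0, "claw": -1},
  {"tx": 0, "ty": 0, "tz": 0, "ax": 0, "ay": 0, "az": 0, "claw": -1},
])

```text
time_s: 31.65
tcp_pos: [0.5828, -0.2061, 0.308]
eef_rot: [130.0, -0.2, 179.9]
contact_force: [0.5, 0.3, -0.7]
gripper_width: 0.0095
```

Call:
step_arm([
  {"tx": 0, "ty": 0, "tz": 0, "ax": 0, "ay": 0, "az": 0, "claw": -1},
  {"tx": 0, "ty": 0, "tz": 0, "ax": 0, "ay": 0, "az": 0, "claw": -1},
  {"tx": 0, "ty": 0, "tz": 0, "ax": 0, "ay": 0, "az": 0, "claw": -1},
  {"tx": 0, "ty": 0, "tz": 0, "ax": 0, "ay": 0, "az": 0, "claw": -1},
  {"tx": 0, "ty": 0, "tz": 0, "ax": 0, "ay": 0, "az": 0, "claw": -1},
  {"tx": 0, "ty": 0, "tz": 0, "ax": 0, "ay": 0, "az": 0, "claw": -1},
  {"tx": 0, "ty": 0, "tz": 0, "ax": 0, "ay": 0, "az": 0, "claw": -1},
  {"tx": 0, "ty": 0, "tz": 0, "ax": 0, "ay": 0, "az": 0, "claw": -1},
])

```text
time_s: 32.45
tcp_pos: [0.5827, -0.2059, 0.3098]
eef_rot: [130.0, -0.0, 180.0]
contact_force: [-0.0, 0.4, -1.6]
gripper_width: 0.0097
```

```bash
python3 - <<'E'
from h import *
s=r.get_state(); print(s["tcp_pos"],s["eef_rot"],s["joints"],s["gripper_width"],s["contact_force"])
a=optics.capture("top")["image"];b=optics.capture("side")["image"]
cv2.imwrite("pics/b11.png",np.hstack([cv2.resize(a[110:270,270:470],(400,320)),cv2.resize(b[60:260,200:450],(400,320))]))
E
```

```text
[ 0.58271797 -0.20592955  0.30984239] [ 1.29998162e+02 -3.52551960e-02  1.79965088e+02] [ -29.130035     29.46733412   23.53340479  -44.63169747 -107.72240058
  -65.85313801] 0.009702975004074868 [-0.04661945  0.43224047 -1.64552052]
```

View pics/b11.png

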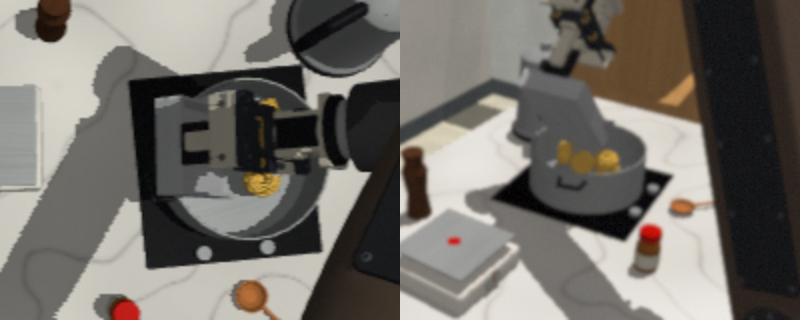

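The scoop is tipped at 50° and the nests appear near (570,155) at the mouth in the side view. I'll check their heights.

Call:
step_arm([
  {"tx": 0, "ty": 0, "tz": 0, "ax": 0, "ay": 0, "az": 0, "claw": -1},
  {"tx": 0, "ty": 0, "tz": 0, "ax": 0, "ay": 0, "az": 0, "claw": -1},
  {"tx": 0, "ty": 0, "tz": 0, "ax": 0, "ay": 0, "az": 0, "claw": -1},
  {"tx": 0, "ty": 0, "tz": 0, "ax": 0, "ay": 0, "az": 0, "claw": -1},
  {"tx": 0, "ty": 0, "tz": 0, "ax": 0, "ay": 0, "az": 0, "claw": -1},
])

```text
time_s: 33.05
tcp_pos: [0.5827, -0.2058, 0.3099]
eef_rot: [130.0, -0.0, 180.0]
contact_force: [0.6, 0.4, -2.5]
gripper_width: 0.0099
```

```bash
python3 - <<'E'
from h import *
for n in("top","side"):
    c=optics.capture(n);nests(c);P=pts(c);hsv=cv2.cvtColor(c["image"],cv2.COLOR_BGR2HSV);m=(cv2.inRange(hsv,(15,110,60),(32,255,255))>0)&(np.hypot(P[...,0]-.5816,P[...,1]+.3234)<.13)&(P[...,2]>0)
    X=P[m];print(n,len(X),np.percentile(X,[2,25,50,75,98],axis=0).round(3).tolist())
    if n=="side":save(c,"s12.png",(280,100,380,175),6)
E
```

```text
yel [483, 61, 23, 16, 133] [495.1  70.8] ray [ 0.9688 -0.6787  0.015 ] P [ 1.163 -0.974 -0.477] 0.687
yel [392, 189, 18, 19, 198] [400.3 200.6] ray [ 0.5595 -0.367   0.015 ] P [ 0.547 -0.346  0.065] 0.347
yel [52, 302, 32, 39, 841] [ 67.5 321. ] ray [0.2006 0.6609 0.015 ] P [0.203 0.654 0.028] 0.035
yel [479, 313, 27, 51, 713] [495.3 346.3] ray [ 0.1197 -0.6414  0.015 ] P [ 0.09  -0.654  0.014] 0.767
top 241 [[0.53, -0.383, 0.038], [0.541, -0.363, 0.059], [0.551, -0.349, 0.065], [0.56, -0.333, 0.069], [0.676, -0.251, 0.378]]
yel [307, 23, 81, 113, 4617] [355.7  85.9] ray [ 0.9353 -1.2929  0.015 ] P [ 0.782 -1.044  0.059] 0.555
yel [304, 37, 11, 11, 87] [308.7  42. ] ray [ 1.5423 -1.9155  0.015 ] P [ 1.043 -1.032  0.245] 0.442
yel [299, 148, 38, 20, 481] [317.1 159.3] ray [ 0.6277 -0.4161  0.015 ] P [ 0.593 -0.342  0.051] 0.075
yel [500, 173, 7, 13, 54] [502.5 177.8] ray [ 0.0502 -0.6323  0.015 ] P [ 0.053 -0.639  0.016] 0.373
side 526 [[0.532, -0.416, 0.021], [0.553, -0.352, 0.042], [0.588, -0.34, 0.056], [0.621, -0.334, 0.067], [0.664, -0.224, 0.443]]
```

View pics/s12.png

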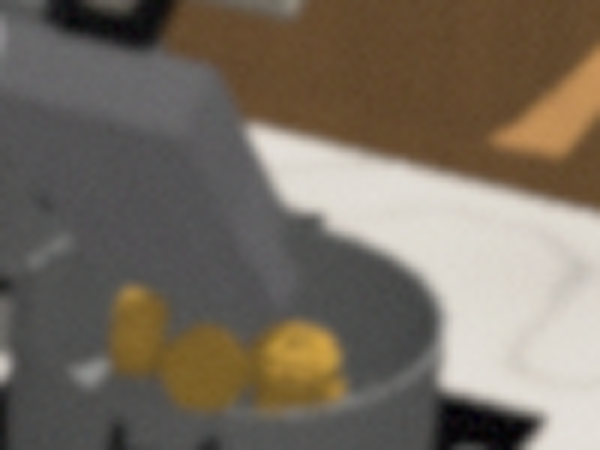

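All four nests are in the pot below the rim, at crop (138,330), (205,368), (298,345) and (320,385), and the scoop is empty. Raise, un-tip and return.

Call:
step_arm([
  {"tx": 0, "ty": 5, "tz": 20, "ax": 0, "ay": 0, "az": 0, "claw": -1},
  {"tx": 0, "ty": 5, "tz": 20, "ax": 0, "ay": 0, "az": 0, "claw": -1},
  {"tx": 0, "ty": 15.3, "tz": -6.3, "ax": -5, "ay": 0, "az": 0, "claw": -1},
  {"tx": 0, "ty": 14.7, "tz": -7.6, "ax": -5, "ay": 0, "az": 0, "claw": -1},
  {"tx": 0, "ty": 14, "tz": -8.9, "ax": -5, "ay": 0, "az": 0, "claw": -1},
  {"tx": 0, "ty": 13.1, "tz": -10, "ax": -5, "ay": 0, "az": 0, "claw": -1},
  {"tx": 0, "ty": 12.2, "tz": -11.2, "ax": -5, "ay": 0, "az": 0, "claw": -1},
  {"tx": 0, "ty": 11.2, "tz": -12.2, "ax": -5, "ay": 0, "az": 0, "claw": -1},
  {"tx": 0, "ty": 10.1, "tz": -13.1, "ax": -5, "ay": 0, "az": 0, "claw": -1},
  {"tx": 0, "ty": 8.9, "tz": -13.9, "ax": -5, "ay": 0, "az": 0, "claw": -1},
  {"tx": 0, "ty": 7.6, "tz": -14.7, "ax": -5, "ay": 0, "az": 0, "claw": -1},
  {"tx": 0, "ty": 6.3, "tz": -15.3, "ax": -5, "ay": 0, "az": 0, "claw": -1},
])

```text
time_s: 34.35
tcp_pos: [0.5833, -0.0811, 0.2387]
eef_rot: [-179.9, 0.2, 179.9]
contact_force: [-0.6, -0.6, -1.9]
gripper_width: 0.0095
```

Call:
step_arm([
  {"tx": 0, "ty": 0, "tz": 0, "ax": 0, "ay": 0, "az": 0, "claw": -1},
  {"tx": 0, "ty": 0, "tz": 0, "ax": 0, "ay": 0, "az": 0, "claw": -1},
])

```text
time_s: 34.55
tcp_pos: [0.5827, -0.0811, 0.2378]
eef_rot: [179.9, 0.0, -180.0]
contact_force: [0.4, -0.5, -1.5]
gripper_width: 0.0095
```

Call:
step_arm([
  {"tx": 5, "ty": 22, "tz": 0, "ax": 0, "ay": 0, "az": 0, "claw": -1},
  {"tx": 6, "ty": 35, "tz": 0, "ax": 0, "ay": 0, "az": 0, "claw": -1},
  {"tx": 6, "ty": 35, "tz": 0, "ax": 0, "ay": 0, "az": 0, "claw": -1},
  {"tx": 6, "ty": 35, "tz": 0, "ax": 0, "ay": 0, "az": 0, "claw": -1},
  {"tx": 6, "ty": 35, "tz": 0, "ax": 0, "ay": 0, "az": 0, "claw": -1},
  {"tx": 6, "ty": 35, "tz": 0, "ax": 0, "ay": 0, "az": 0, "claw": -1},
  {"tx": 4, "ty": 25, "tz": -20, "ax": 0, "ay": 0, "az": 0, "claw": -1},
  {"tx": 2, "ty": 10, "tz": -30, "ax": 0, "ay": 0, "az": 0, "claw": -1},
  {"tx": 0, "ty": 0, "tz": -8, "ax": 0, "ay": 0, "az": 0, "claw": -1},
  {"tx": 0, "ty": 0, "tz": 0, "ax": 0, "ay": 0, "az": 0, "claw": -1},
  {"tx": 0, "ty": 0, "tz": 0, "ax": 0, "ay": 0, "az": 0, "claw": -1},
])

```text
time_s: 35.65
tcp_pos: [0.6247, 0.1487, 0.1804]
eef_rot: [179.9, 0.1, 179.9]
contact_force: [0.1, -0.9, -1.1]
gripper_width: 0.01
```

```bash
python3 - <<'E'
from h import *
s=r.get_state(); print(s["tcp_pos"],s["eef_rot"],s["contact_force"])
c=optics.capture("top");P=pts(c);q=np.zeros(P.shape[:2],bool); q[130:230,200:300]=1
m=q&(P[...,2]>.1)&(P[...,2]<.155); b=max(blobs(m),key=lambda b:b[1][4]); X=P[b[0]]
print(cv2.minAreaRect(X[:,:2].astype(np.float32)),np.median(X[:,2])); nests(c)
E
```

```text
[0.62472503 0.14867922 0.18040537] [1.79949913e+02 9.90517601e-02 1.79878821e+02] [ 0.08131178 -0.87307633 -1.14092588]
((0.6243535280227661, 0.05974973738193512), (0.17924517393112183, 0.12012459337711334), 89.74980926513672) 0.11788086716329596
yel [483, 61, 45, 16, 401] [505.6  69.1] ray [ 0.9686 -0.7143  0.015 ] P [ 1.153 -0.984 -0.423] -0.264
yel [515, 95, 45, 96, 3207] [535.4 143.4] ray [ 0.7296 -0.8083  0.015 ] P [ 0.793 -0.995 -0.284] -0.11
yel [391, 159, 19, 49, 606] [399.2 184.8] ray [ 0.6066 -0.3667  0.015 ] P [ 0.593 -0.35   0.058] 0.075
yel [245, 269, 11, 10, 54] [250.8 274.3] ray [0.3334 0.1064 0.015 ] P [0.332 0.103 0.023] 0.031
yel [449, 286, 57, 79, 4168] [476.9 325. ] ray [ 0.1607 -0.5956  0.015 ] P [ 0.16  -0.596  0.014] 0.023
yel [52, 302, 32, 39, 842] [ 67.5 321. ] ray [0.2006 0.6609 0.015 ] P [0.203 0.654 0.028] 0.035
```

Call:
step_arm([
  {"tx": -2, "ty": 3, "tz": -20, "ax": 0, "ay": 0, "az": 0, "claw": -1},
  {"tx": 0, "ty": 0, "tz": -15, "ax": 0, "ay": 0, "az": 0, "claw": -1},
  {"tx": 0, "ty": 0, "tz": -9, "ax": 0, "ay": 0, "az": 0, "claw": -1},
  {"tx": 0, "ty": 0, "tz": -4, "ax": 0, "ay": 0, "az": 0, "claw": -1},
  {"tx": 0, "ty": 0, "tz": -2, "ax": 0, "ay": 0, "az": 0, "claw": -1},
  {"tx": 0, "ty": 0, "tz": 0, "ax": 0, "ay": 0, "az": 0, "claw": -1},
  {"tx": 0, "ty": 0, "tz": 0, "ax": 0, "ay": 0, "az": 0, "claw": -1},
])

```text
time_s: 36.4
tcp_pos: [0.6222, 0.1525, 0.1296]
eef_rot: [180.0, 0.1, 180.0]
contact_force: [0.3, -0.9, 0.2]
gripper_width: 0.0096
```

Call:
step_arm([
  {"tx": 0, "ty": 0, "tz": 0, "ax": 0, "ay": 0, "az": 0, "claw": -0.2},
  {"tx": 0, "ty": 0, "tz": 0, "ax": 0, "ay": 0, "az": 0, "claw": 0},
  {"tx": 0, "ty": 0, "tz": 0, "ax": 0, "ay": 0, "az": 0, "claw": 0},
  {"tx": 0, "ty": 0, "tz": 0, "ax": 0, "ay": 0, "az": 0, "claw": 0.2},
  {"tx": 0, "ty": 0, "tz": 0, "ax": 0, "ay": 0, "az": 0, "claw": 0.2},
  {"tx": 0, "ty": 0, "tz": 20, "ax": 0, "ay": 0, "az": 0, "claw": 0.4},
  {"tx": 0, "ty": 0, "tz": 40, "ax": 0, "ay": 0, "az": 0, "claw": 0.4},
  {"tx": 0, "ty": 0, "tz": 40, "ax": 0, "ay": 0, "az": 0, "claw": 0.4},
  {"tx": -40, "ty": 0, "tz": 0, "ax": 0, "ay": 0, "az": 0, "claw": 0.4},
  {"tx": -45, "ty": 0, "tz": 0, "ax": 0, "ay": 0, "az": 0, "claw": 0.4},
  {"tx": -45, "ty": 0, "tz": 0, "ax": 0, "ay": 0, "az": 0, "claw": 0.4},
  {"tx": 0, "ty": 0, "tz": 0, "ax": 0, "ay": 0, "az": 0, "claw": 0.4},
])

```text
time_s: 37.6
tcp_pos: [0.4873, 0.1516, 0.2292]
eef_rot: [179.9, -0.0, -180.0]
contact_force: [0.9, 0.6, 1.4]
gripper_width: 0.0612
```

```bash
python3 - <<'E'
from h import *
s=r.get_state(); print(s["tcp_pos"],s["contact_force"])
c=optics.capture("top");save(c,"t13.png",(180,70,480,300),2.6)
P=pts(c); m=np.zeros(P.shape[:2],bool); m[140:220,215:300]=1
m&=(P[...,2]>.078)&(P[...,2]<.165); X=P[m]; print("scoop",cv2.minAreaRect(X[:,:2].astype(np.float32)))
for y0 in(.13,.09,.05,.01,-.02):
  k=(abs(P[...,0]-.6226)<.04)&(abs(P[...,1]-y0)<.008)&(P[...,2]<.09)&(P[...,2]>.05);print(y0,np.median(P[k][:,2]).round(4))
X=P[100:260,310:470].reshape(-1,3); X=X[(X[:,2]>.09)&(X[:,2]<.1)]; X=X[(abs(np.hypot(X[:,0]-.5816,X[:,1]+.3234)-.118)<.02)]
A=np.c_[2*X[:,:2],np.ones(len(X))]; q=np.linalg.lstsq(A,(X[:,:2]**2).sum(1),rcond=None)[0];print("pot",q[:2])
E
```

```text
[0.48734513 0.15160857 0.22918723] [0.92587744 0.62373341 1.44584824]
scoop ((0.6221587061882019, 0.06546524912118912), (0.18316443264484406, 0.1204446405172348), 89.90625)
0.13 0.0681
0.09 0.0679
0.05 0.0676
0.01 0.0674
-0.02 0.0677
pot [ 0.58155523 -0.32339892]
```

View pics/t13.png

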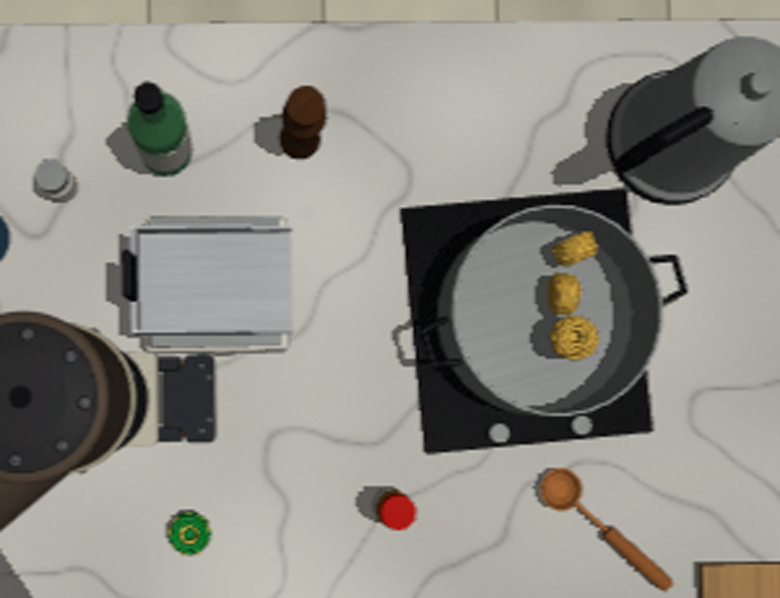

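The empty scoop sits level on the pan at crop (212,282), the pot has not moved, and nests show in the pot at (575,248), (565,293) and (575,338), the last apparently stacked on the fourth. I'll confirm the fourth and that all are at rest.

Call:
step_arm([
  {"tx": 0, "ty": 0, "tz": 0, "ax": 0, "ay": 0, "az": 0, "claw": 0.4},
  {"tx": 0, "ty": 0, "tz": 0, "ax": 0, "ay": 0, "az": 0, "claw": 0.4},
  {"tx": 0, "ty": 0, "tz": 0, "ax": 0, "ay": 0, "az": 0, "claw": 0.4},
  {"tx": 0, "ty": 0, "tz": 0, "ax": 0, "ay": 0, "az": 0, "claw": 0.4},
])

```text
time_s: 38.05
tcp_pos: [0.4922, 0.1525, 0.2282]
eef_rot: [-180.0, -0.0, 179.9]
contact_force: [0.2, 0.5, -1.1]
gripper_width: 0.0615
```

```bash
python3 - <<'E'
from h import *
c=optics.capture("side");save(c,"s14.png",(200,100,400,250),4);nests(c)
nests(optics.capture("top"))
E
```

```text
yel [302, 22, 107, 115, 9517] [354.7  74.7] ray [ 0.8989 -1.3174  0.015 ] P [ 0.803 -1.047  0.108] 0.598
yel [298, 148, 39, 20, 494] [316.9 159. ] ray [ 0.6291 -0.4151  0.015 ] P [ 0.595 -0.343  0.052] 0.074
yel [424, 157, 83, 38, 1832] [466.1 176.1] ray [ 0.1585 -0.5851  0.015 ] P [ 0.154 -0.582  0.016] 0.26
yel [350, 214, 11, 6, 46] [354.8 215.9] ray [ 0.365  -0.1685  0.015 ] P [ 0.35  -0.124  0.051] 0.058
yel [502, 61, 26, 16, 261] [511.2  67.7] ray [ 0.9684 -0.745   0.015 ] P [ 1.151 -1.005 -0.419] -0.263
yel [391, 159, 19, 49, 606] [399.2 184.8] ray [ 0.6066 -0.3667  0.015 ] P [ 0.593 -0.35   0.057] 0.073
yel [518, 176, 42, 14, 241] [539.6 182.7] ray [ 0.6022 -0.8079  0.015 ] P [ 0.656 -1.199 -0.541] -0.197
yel [245, 269, 11, 10, 54] [250.8 274.3] ray [0.3334 0.1064 0.015 ] P [0.332 0.103 0.023] 0.033
yel [449, 286, 57, 79, 4156] [477.  325.1] ray [ 0.1607 -0.5956  0.015 ] P [ 0.16  -0.596  0.014] 0.022
```

View pics/s14.png

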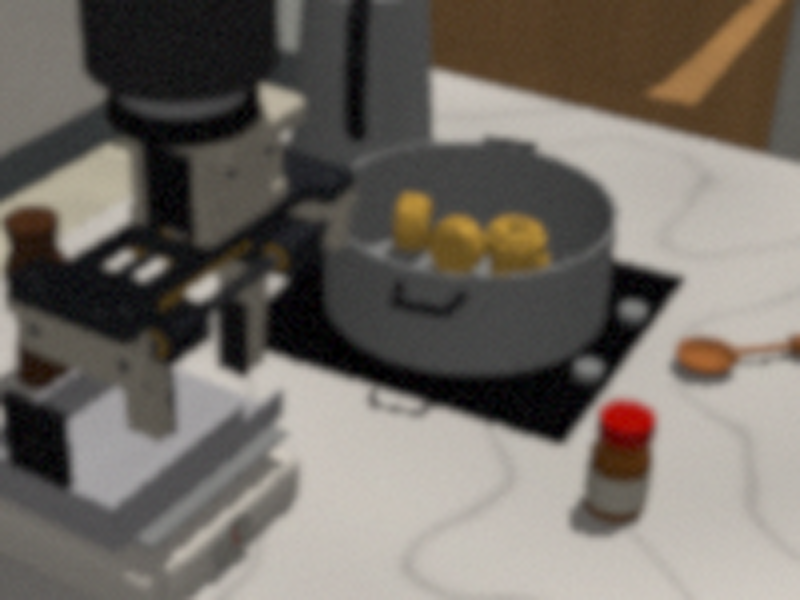

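The fourth nest shows under the stacked one at (545,258), and everything is at rest. The gripper is clear. Handing in.

```bash
python3 -c "
from plant import r
print(r.close_job())"
```

```text
the job is handed in; nothing more can be done
None
```

The job is handed in at about 38 s of the 208 s allowed; the hand-in reports no verdict. I set the scoop on the scale and put all four nests in it. I then carried it level to the pot, tipped it to 50° for about 1.5 s, and set the empty scoop back on the scale.

Last checks before handing in:
- **Scoop:** it stands level and let go on the pan, its centre about 3 mm from the pan's.
- **Pot:** it has not moved from where it stood (within 0.1 mm by the camera).
- **Nests:** none is left on the counter. Three are plainly visible in the pot, at rest below the rim. The fourth lies under one of them, and I saw only its edge in the side view.
- **Bystanders:** the ones in view look undisturbed, and the gripper touches nothing.

While I was placing the second nest, the fourth nest was knocked a few centimetres aside, so I found it again and picked it up from there. My first move calls were refused because of missing fields. One row fell about 5 mm short, and I corrected it before that grasp.

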